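Stack the drained bin over the garlic bin

TASK

Set the garlic bulb down inside the storage bin that stands on the worktop. Then take the washed bin off the wire drainer and stack it on that bin with its low front at the opposite end, so that its feet sit fully down in the saddles of the rim and it does not nest onto the garlic. Lower both things into place gently instead of dropping them, and leave the lemon and the glass tumbler where they are.

Things in the scene. Friction and masses are not known exactly. Their poses are not given: they have to be found in the camera images.
- bin_low: Grey plastic stack-nest bin, loose, 0.15 to 0.3 kg, upright on the worktop, low front roughly towards the robot. 178 mm long (own x) x 119 wide (y) x 78 high (z), 3 mm sloping walls. Origin: centre of its underside, level with its feet. Inner floor at z = 9 mm, 150 x 70 mm clear; mouth 160 x 84. Front end (-x) cut down to z = 42 mm over the middle 58 mm; back end (+x) full height.
- bin_low_seat (a point): Point (0, 0, 73) mm in bin_low's frame: where bin_top's origin comes to rest when stacked, its x axis opposite to bin_low's, its feet in the saddles: 4 notches in bin_low's side rims at x = -60 and +37 mm, 24 mm long, 5 mm deep, outer lip at |y| = 56 mm; play 5 mm each way. Set on the same way round instead, its feet slide down the hollow columns at x = +60 and -37 mm and it nests to about 45 mm.
- bin_top: The washed bin, same mould, sizes and axes as bin_low; loose, 0.11 to 0.23 kg. Feet 14 x 15 mm, 6 mm tall, at x = +60 and -37 mm, |y| = 36 to 51 mm. At the start it lies tipped in the drainer: back end (+x) raised, own x axis 28 degrees above level, own z axis leaning 28 degrees from vertical towards its low front, floor on two sloping wires, front wall against their lip. It lifts out along its own z axis.
- bin_top_rim_left (a point): On top of the middle of bin_top's left side rim: (1, 50.7, 78) mm in its frame. The rim here is a plain band 18 mm thick (y = 41.8 to 59.6), 16 mm deep below this point, faces upright, from x = -26 to +25 mm: a place to grip across (closing along own y, one finger inside the bin). The back end's rim is 9 mm thick (x = 80 to 89 mm) and can be gripped too.
- bin_top_rim_right (a point): The same on its right side rim: (1, -50.7, 78) mm in bin_top's frame.
- drainer: Fixed wire drainer standing in a drip tray 176 x 124 mm, overall 0.10 m high; origin: centre of the tray's underside, z up, x from the low end (lip) to the raised end. Its two sloping wires (y = +-16 mm) end in a lip about 25 mm high at the low end.
- garlic: Garlic bulb, about 55 x 54 x 54 mm, pointed top, 0.03 kg, loose; stands on the worktop in front of the sink. Origin: centre of its underside, z up its axis. Widest at about 22 mm height.
- garlic_mid (a point): Middle of the garlic bulb, 24 mm above its underside.
- bin_top_front (a point): Point at the middle of bin_top's low front end: (-80, 0, 40) mm in its frame.
- lemon: Lemon, 75 x 56 x 57 mm, loose bystander; origin on its underside.
- tumbler: Clear glass tumbler, 78 mm across, 93 mm high, upright, loose bystander; origin: centre of its underside.

How it is judged:
By the outcome, as a careful person would: the job done as asked, in the order asked, and still so for the second after the job is handed in, with the robot touching nothing.
It also fails if it takes over 54 s, if anything falls off the work surface, if the arm or the gripper's body presses on something with over 40 N, if the wrist force passes 120 N, or if a joint passes its speed limit or range.

ROBOT

A 6-joint arm with a two-finger parallel gripper is mounted at the origin on a cart in front of the work surface, level with it; the furniture and walls round the work are solid. World frame = base frame: x ahead of the robot, y to its left, z up, the work surface at z = 0. Lengths are in m, angles in rad, forces in N, time in s.
With the tool pointing down it reaches from about 0.25 to 0.725 m from the base axis. Payload 4 kg.
Tool frame: the origin (TCP) lies on the centre line of the jaws, within the pads' length; the fingertips stand 14 mm ahead of it and the grasp point (between the pads) lies 5 mm behind it; z points along the fingers, x is the direction in which the jaws open and shut, and the axes are right-handed (so a half turn about z gives the same grasp; the last joint's range is limited). The gripper opens to 85 mm and grips with 20 to 120 N. Pads are 22 mm wide; open, the fingers measure 114 mm over their backs; the gripper's body (76 mm by 85 mm) begins 54 mm behind the grasp point. The pads swing forward as they close: fully open they stand 13 mm farther back than shut.
Start: joints at [1.342, 0.241, 0.005, 1.335, 0, 1.571], TCP at [0.113, 0.487, 0.245] pointing down, gripper open.
Joint ranges: [-2.72, 2.72], [-1.05, 1.87], [-1.09, 1.28], [-1.99, 2.15], [-1.42, 1.44], [-3.14, 3.14]. Speed limits (rad/s): [2.79, 2.79, 3.14, 3.14, 3.14, 3.14].

INTERFACE

Orientations are given as a unit quaternion [x, y, z, w].
In Python, from workcell import get_obs, optics, ticket gives the robot as it stands.
- The arm moves only by the shell command python3 -m inch 'ROWS'. ROWS is JSON, a list that holds one entry, the list of rows, each a list of 5 numbers: the finger opening in cm, from 0 to 8.54, then the shift along the tool's x, y, z in cm, then the turn about the tool's z in degrees. In form: [[[fingers, dx, dy, dz, roll], ...]]. A call has exactly 5 rows; each row is the pose to reach, as a shift and turn from the pose measured when the call began, along the tool's axes at that moment; what a row does not reach only later rows make up. A row lasts 1/8 s, in which the tool goes at most 62.5 mm and 10.7 degrees, less where a joint would pass 70% of its speed; a pose out of reach is approached as far as the arm can. A call with a gripper value outside its range is refused whole. The fingers move at their own pace and stop on an object; the grip force is fixed at half the most. Time passes only in rows, so rows that repeat a pose let the fingers close, or fill a call up. It gives the time, the measured TCP pose, the force and the opening at its end, in the units of the state.
- get_obs(): the state, without advancing time (a new reading comes with each control period).
- optics.camera(name): name is "scene" or "top" or "wrist"; returns (picture, depth): 420x560x3 uint8, red, green, blue; 420x560 float32, m along the optical axis (not along the pixel's ray), 0 where there is no reading.
- optics.camera_info(name): a dict with "vfov" (degrees; the focal length in pixels is half the picture's height over the tangent of half this angle, whatever the lens; pixels are square), "cx", "cy" (the principal point, pixels), "R" (3x3) and "t" (3): a world point X has camera coordinates R X + t. Camera axes: x right, y down, z forward; pixel columns grow to the right and rows downward; lengths in m; the calibration is good to about 2 mm. A picture is of the moment at which its call begins: read the wrist's pose just before it. camera_info takes no time and is no camera call; for the wrist camera it gives the pose at the moment of the call.
- ticket.job_done(): hands the job in, once; it reports no verdict.
The state is a dict: "clock": time; "joint_pos": joint angles; "joint_vel": joint speeds; "tau": joint torques, N m; "eef_pos": TCP position; "tool_rot": TCP orientation; "ft_force": force on the tool from outside, world axes, zero at the start; "ft_torque": the same for the moment, N m; "grip_width": finger opening in m.
Only numpy, scipy, OpenCV 4.12 (cv2) and the standard library are available. Lean on these libraries where they do the work, as an engineer would, in place of code of your own. Each camera call takes 0.05 s, during which the arm holds its last target.

## Working session

There is one attempt and no reset: what is moved stays moved. The work goes in short steps, Python scripts to look and compute and a shell command to move; the robot and the scene stay as the last step left them, time stands still between calls to the robot, and variables do not carry over. Pictures are saved under pics/ and viewed, and the job is handed in when it is done.

```bash
mkdir -p pics; ls; cat > h.py <<'E'
import numpy as np,cv2
from workcell import get_obs,optics,ticket
def snap(n,f):
    info=optics.camera_info(n); im,d=optics.camera(n)
    cv2.imwrite(f'pics/{f}.png',im[:,:,::-1]); np.savez(f'pics/{f}.npz',im=im,d=d,**{k:np.array(v) for k,v in info.items()})
    return im,d,info
def load(f):
    z=np.load(f'pics/{f}.npz'); return z['im'],z['d'],z
def pts(d,i):
    f=210/np.tan(np.radians(i['vfov'])/2); v,u=np.mgrid[:420,:560]
    c=np.stack([(u-i['cx'])/f*d,(v-i['cy'])/f*d,d],-1)
    return (c-np.array(i['t']))@np.array(i['R'])
def proj(X,i):
    f=210/np.tan(np.radians(float(i['vfov']))/2); c=np.array(X)@np.array(i['R']).T+np.array(i['t'])
    return np.stack([c[...,0]/c[...,2]*f+i['cx'],c[...,1]/c[...,2]*f+i['cy']],-1)
E
python3 - <<'E'
from h import *
o=get_obs(); print(o)
for n in ['scene','top','wrist']:
    im,d,i=snap(n,n+'0'); print(n,i,(d>0).mean())
E
```

```text
pics
{'clock': 0.0, 'joint_pos': array([1.34201007e+00, 2.41412686e-01, 3.70731198e-03, 1.33518831e+00,
       6.28114794e-06, 1.57077669e+00]), 'joint_vel': array([-0.00124681, -0.00060974,  0.00129623,  0.000952  ,  0.00188748,
       -0.00068028]), 'tau': array([-2.19256167e-04, -3.72319686e+01,  2.52408117e+01,  1.69163133e-02,
       -6.37973744e-05,  1.26934463e-07]), 'eef_pos': array([0.11325844, 0.48638079, 0.24440661]), 'tool_rot': array([ 7.83190627e-01,  6.21780783e-01, -8.23280684e-04,  6.49572320e-04]), 'ft_force': array([-0.46501541,  0.54408491,  0.64981632]), 'ft_torque': array([ 0.02446801, -0.01472299, -0.0049255 ]), 'grip_width': 0.08542178608629618}
scene {'vfov': 53.746672324233195, 'cx': 285.501083893506, 'cy': 210.86869785607516, 'R': array([[ 0.82197926, -0.56944807, -0.00888779],
       [-0.42698308, -0.60585862, -0.67128294],
       [ 0.37687603,  0.55557559, -0.74114791]]), 't': array([-0.47963055,  0.13755417,  1.1202768 ])} 0.9959098639455782
top {'vfov': 54.34368097985318, 'cx': 285.6145503736713, 'cy': 212.733640867589, 'R': array([[-9.49197104e-04, -9.99895915e-01, -1.43964473e-02],
       [-9.92692992e-01,  2.67929394e-03, -1.20637663e-01],
       [ 1.20663679e-01,  1.41767434e-02, -9.92592211e-01]]), 't': array([-0.19142617,  0.47452099,  1.00909018])} 0.9958588435374149
wrist {'vfov': 58.54463821644453, 'cx': 279.521165850564, 'cy': 209.6598182568863, 'R': array([[ 0.22617294,  0.97408353, -0.00265828],
       [ 0.92987129, -0.2150928 ,  0.29845347],
       [ 0.29014684, -0.06997396, -0.95442048]]), 't': array([-0.49864219, -0.03936477,  0.38080803])} 0.9957738095238096
```

View pics/scene0.png

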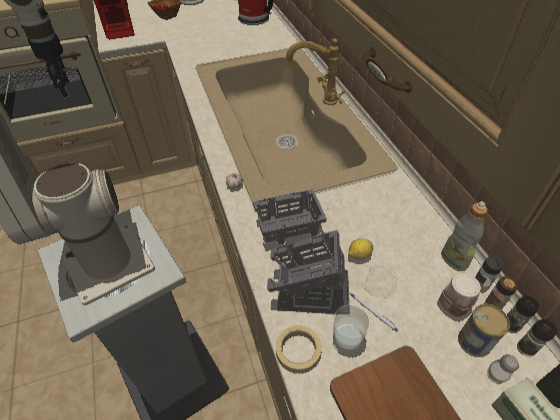

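View pics/top0.png

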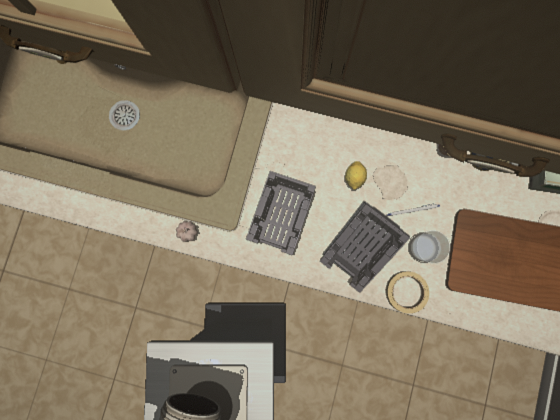

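View pics/wrist0.png

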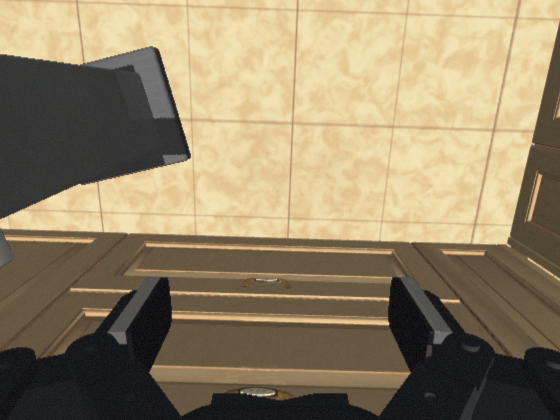

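The top picture shows the garlic at about (187,231), bin_low at (281,213), the drainer with bin_top at (366,245), the lemon at (356,175) and the tumbler at (427,247). Next I'll measure.

```bash
python3 - <<'E'
from h import *
im,d,i=load('top0'); P=pts(d,i)
im2,d2,i2=load('scene0'); P2=pts(d2,i2)
c=cv2.resize(im[160:300,140:460],None,fx=2.5,fy=2.5,interpolation=cv2.INTER_CUBIC); cv2.imwrite('pics/topz.png',c[:,:,::-1])
c=cv2.resize(im2[165:325,215:380],None,fx=3.6,fy=3.6,interpolation=cv2.INTER_CUBIC); cv2.imwrite('pics/scenez.png',c[:,:,::-1])
# garlic
for n,PP,(a,b,cc,dd) in [('top',P,(212,250,170,205)),('scene',P2,(168,196,222,248))]:
    q=PP[a:b,cc:dd].reshape(-1,3); q=q[(q[:,2]>.008)&(q[:,2]<.09)]
    print(n,'garlic',len(q),q.min(0),q.max(0),(q.min(0)+q.max(0))/2)
q=P[150:195,340:373].reshape(-1,3);q=q[(q[:,2]>.01)&(q[:,2]<.09)];print('lemon',q.min(0),q.max(0))
q=P[160:265,235:325].reshape(-1,3);q=q[(q[:,2]>.068)&(q[:,2]<.09)]
print('binlow',len(q),np.median(q[:,2]),cv2.minAreaRect((q[:,:2]*1000).astype(np.float32)))
q=P[195:300,312:415].reshape(-1,3);q=q[(q[:,2]>.02)&(q[:,2]<.3)]
print('bintop',len(q),q.min(0),q.max(0))
print('table z', np.median(P[150:170,290:330,2]))
E
```

```text
top garlic 474 [0.40301341 0.01781153 0.00801607] [0.47919852 0.10730186 0.05495759] [0.44110596 0.06255669 0.03148683]
scene garlic 258 [0.40210557 0.01431479 0.00801064] [0.4954008  0.11108032 0.05323882] [0.44875319 0.06269755 0.03062473]
lemon [ 0.53495109 -0.39620309  0.02410153] [ 0.60649858 -0.34331821  0.05917445]
binlow 1137 0.07698924382907481 ((457.9162292480469, -217.38523864746094), (196.744873046875, 177.47848510742188), 71.16724395751953)
bintop 4002 [ 0.25914902 -0.51282349  0.02003066] [ 0.51167956 -0.25704267  0.1745876 ]
table z 0.00017759166051780067
```

View pics/topz.png

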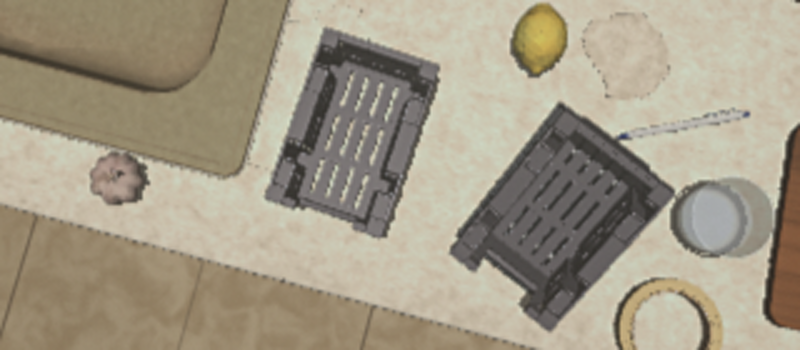

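View pics/scenez.png

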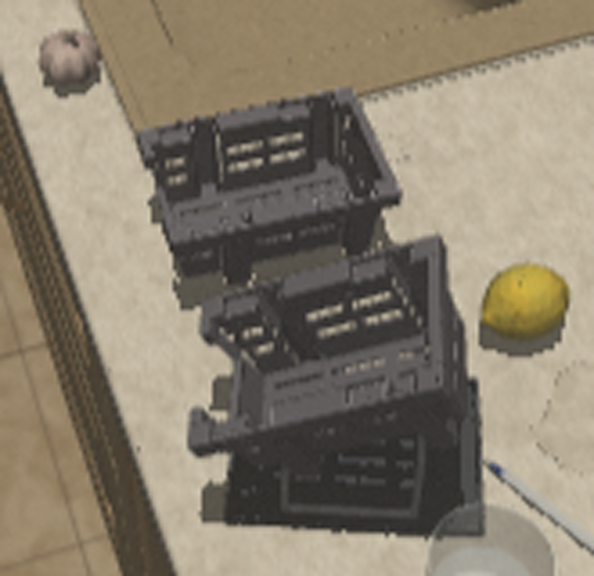

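```bash
python3 - <<'E'
from h import *
def rect(xy,res=1.0,mn=2):
    # min-area rect on largest blob of rasterised points (mm)
    xy=xy*1000; o=xy.min(0)-20; g=np.zeros((450,450),np.uint8)
    for a,b in ((xy-o)/res).astype(int):
        if 0<=a<450 and 0<=b<450: g[b,a]=255
    g=cv2.morphologyEx(g,cv2.MORPH_CLOSE,np.ones((9,9)))
    g=cv2.morphologyEx(g,cv2.MORPH_OPEN,np.ones((5,5)))
    cs,_=cv2.findContours(g,cv2.RETR_EXTERNAL,cv2.CHAIN_APPROX_NONE); c=max(cs,key=cv2.contourArea)
    r=cv2.minAreaRect(c); return (np.array(r[0])*res+o),r[1],r[2]
for n in ['top0','scene0']:
    im,d,i=load(n); P=pts(d,i); hsv=cv2.cvtColor(im,cv2.COLOR_RGB2HSV)
    dark=(hsv[...,1]<60)&(hsv[...,2]<140)
    m=dark&(P[...,2]>.070)&(P[...,2]<.084)&(P[...,0]>.33)&(P[...,0]<.6)&(P[...,1]>-.31)&(P[...,1]<-.1)
    print(n,'low',m.sum(),rect(P[m][:,:2]))
    # garlic by mask
    m=(P[...,2]>.012)&(P[...,2]<.035)&(P[...,0]>.40)&(P[...,0]<.48)&(P[...,1]>.01)&(P[...,1]<.11)
    q=P[m]; print('garlic band',m.sum(),np.percentile(q,5,0),np.percentile(q,95,0),cv2.minEnclosingCircle((q[:,:2]*1000).astype(np.float32)))
    m=(P[...,2]>.045)&(P[...,2]<.06)&(P[...,0]>.40)&(P[...,0]<.48)&(P[...,1]>.01)&(P[...,1]<.11)
    print('garlic top',m.sum(),np.median(P[m],0))
    # bin_top
    m=dark&(P[...,2]>.06)&(P[...,0]>.25)&(P[...,0]<.52)&(P[...,1]>-.53)&(P[...,1]<-.25)
    q=P[m]; print('bt',m.sum())
    for yaw in np.radians([-30,-35,-40]):
        x=np.array([np.cos(yaw)*np.cos(.4887),np.sin(yaw)*np.cos(.4887),np.sin(.4887)]); y=np.array([-np.sin(yaw),np.cos(yaw),0]); z=np.cross(x,y)
        L=q@np.stack([x,y,z]).T; w=L[:,2]; h,e=np.histogram(w,bins=np.arange(w.min(),w.max(),.002)); top=e[np.nonzero(h>25)[0][-1]]
        s=(w>top-.006)
        h2=[int(v) for v in h[-14:]]
        print(np.degrees(yaw),'z hist',h2,round(e[-1],4),round(top,4),rect(L[s][:,:2]))
# ledge heights near garlic
im,d,i=load('top0');P=pts(d,i)
for x in np.arange(.38,.52,.01):
    s=(abs(P[...,0]-x)<.004)&(abs(P[...,1]-.0)<.01); print(round(x,2),np.round(np.median(P[s][:,2]),4),end=' ')
E
```

```text
top0 low 1047 (array([ 496.17919906, -137.25034829]), (17.461380004882812, 86.6933822631836), 70.70995330810547)
garlic band 165 [0.40556891 0.03446246 0.01327711] [0.46038518 0.08126693 0.0343105 ] ((439.5440979003906, 49.928592681884766), 40.453304290771484)
garlic top 26 [0.43029619 0.05764075 0.04791707]
bt 3198
-29.999999999999996 z hist [14, 5, 4, 0, 0, 3, 0, 15, 22, 27, 28, 41, 40, 19] 0.2584 0.2544 (array([ 823.68445523, -137.34504523]), (12.5819673538208, 40.674461364746094), 12.528807640075684)
-35.0 z hist [8, 6, 7, 11, 5, 5, 6, 15, 24, 26, 25, 32, 39, 23] 0.2539 0.2499 (array([832.12879348, -82.44696613]), (12.900800704956055, 39.898502349853516), 19.98310661315918)
-40.0 z hist [5, 6, 4, 9, 7, 21, 17, 26, 26, 22, 29, 32, 29, 6] 0.2536 0.2496 (array([834.82429393, -24.83884716]), (11.627553939819336, 34.88266372680664), 26.56505012512207)
scene0 low 839 (array([ 435.02512262, -223.28485711]), (26.978843688964844, 143.7058563232422), 67.61986541748047)
garlic band 125 [0.40392417 0.03452206 0.01518703] [0.44887438 0.07030957 0.03429134] ((440.327392578125, 49.89023971557617), 41.14609909057617)
garlic top 8 [0.42718923 0.05506601 0.04711054]
bt 3361
-29.999999999999996 z hist [0, 0, 0, 0, 0, 0, 3, 9, 14, 23, 22, 23, 18, 8] 0.2574 -0.1186 (array([ 485.78388089, -175.59309727]), (27.454631805419922, 141.21873474121094), 80.53767395019531)
-35.0 z hist [0, 0, 0, 0, 0, 0, 4, 10, 19, 17, 21, 21, 16, 12] 0.2528 -0.1252 (array([ 497.44377255, -132.11076672]), (27.155874252319336, 140.42991638183594), 85.2363510131836)
-40.0 z hist [0, 0, 0, 0, 0, 2, 4, 11, 22, 16, 21, 15, 18, 10] 0.2504 -0.1296 (array([506.16973651, -87.38262544]), (27.0, 140.0), 90.0)
0.38 -0.0003 0.39 -0.0003 0.4 -0.0001 0.41 -0.0004 0.42 0.0003 0.43 0.0008 0.44 0.0015 0.45 0.0085 0.46 0.0067 0.47 0.0067 0.48 0.0068 0.49 0.0069 0.5 0.0069 0.51 0.0053 0.52 0.0051
```

```bash
python3 - <<'E'
from h import *
im,d,i=load('top0')
a=im[162:262,238:325]; cv2.imwrite('pics/tl.png',cv2.resize(a,None,fx=6,fy=6,interpolation=cv2.INTER_CUBIC)[:,:,::-1])
a=im[195:297,315:415]; cv2.imwrite('pics/tt.png',np.clip(cv2.resize(a,None,fx=5.8,fy=5.8,interpolation=cv2.INTER_CUBIC)[:,:,::-1].astype(float)*1.6,0,255))
E
```

```text
[ WARN:0@0.623] global loadsave.cpp:1063 imwrite_ Unsupported depth image for selected encoder is fallbacked to CV_8U.
```

View pics/tl.png

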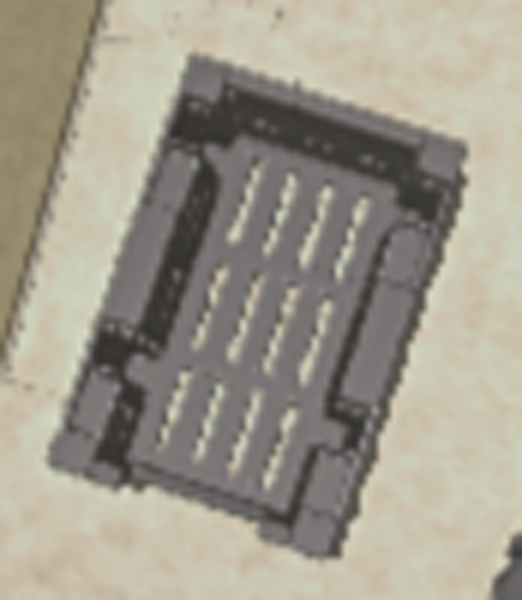

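View pics/tt.png

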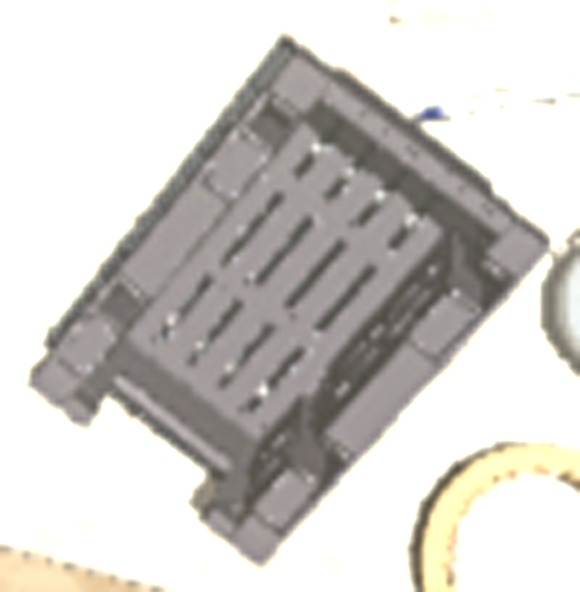

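```bash
cat > meas.py <<'E'
from h import *
def ray(u,v,i,z):
    f=210/np.tan(np.radians(float(i['vfov']))/2); R=np.array(i['R']);t=np.array(i['t'])
    c=-R.T@t; r=R.T@np.array([(u-i['cx'])/f,(v-i['cy'])/f,1]); return c+r*(z-c[2])/r[2]
def pnp(obj,px,i):
    f=210/np.tan(np.radians(float(i['vfov']))/2); K=np.array([[f,0,float(i['cx'])],[0,f,float(i['cy'])],[0,0,1]])
    best=None
    ok,rv,tv=cv2.solvePnP(np.array(obj,float),np.array(px,float),K,None,flags=cv2.SOLVEPNP_SQPNP)
    rv,tv=cv2.solvePnPRefineLM(np.array(obj,float),np.array(px,float),K,None,rv,tv)
    e=cv2.projectPoints(np.array(obj,float),rv,tv,K,None)[0][:,0]-np.array(px)
    Rc=cv2.Rodrigues(rv)[0]; R=np.array(i['R']); return R.T@Rc, R.T@(tv[:,0]-np.array(i['t'])), e
E
python3 - <<'E'
from meas import *
im,d,i=load('top0')
px=np.array([[190,55],[468,145],[335,557],[50,465]])/6+[238,162]-.4
X=np.array([ray(u,v,i,.078) for u,v in px]); bl,br,fr,fl=X
print(np.round(X,4)); print('len',np.linalg.norm(bl-fl),np.linalg.norm(br-fr),np.linalg.norm(bl-br),np.linalg.norm(fl-fr))
c=X.mean(0);print('low c',c); print('yaw',[np.degrees(np.arctan2(v[1],v[0])) for v in (bl-fl,br-fr)],[np.degrees(np.arctan2(v[1],v[0]))-90 for v in (bl-br,fl-fr)])
px=np.array([[283,48],[548,243],[262,563],[30,382]])/5.8+[315,195]-.4
obj=np.array([[89,59.5,78],[89,-59.5,78],[-89,-59.5,78],[-89,59.5,78]])/1000
R,t,e=pnp(obj,px,i); print('top',R.round(3),t,e.round(1)); print('yaw',np.degrees(np.arctan2(R[1,0],R[0,0])),'pitch',np.degrees(np.arcsin(R[2,0])),'roll',np.degrees(np.arcsin(R[2,1])))
P=pts(d,i)
for (u,v) in [(385,400),(175,245)]:
    U=int(u/5.8+315);V=int(v/5.8+195); print('rim mid depth pt',np.median(P[V-1:V+2,U-1:U+2].reshape(-1,3),0))
print('rimL',R@[.001,.0507,.078]+t,'rimR',R@[.001,-.0507,.078]+t)
E
```

```text
[[ 0.5713 -0.1532  0.078 ]
 [ 0.5337 -0.2658  0.078 ]
 [ 0.3681 -0.2115  0.078 ]
 [ 0.4047 -0.098   0.078 ]]
len 0.17550938113056558 0.17432830332576169 0.11871072597780116 0.11931193012258115
low c [ 0.4694392  -0.18212919  0.078     ]
yaw [np.float64(-18.343436236615265), np.float64(-18.1469815657845)] [np.float64(-18.459523673790557), np.float64(-17.89126659490509)]
top [[ 0.69   0.615 -0.381]
 [-0.513  0.787  0.342]
 [ 0.51  -0.041  0.859]] [ 0.40889647 -0.39188493  0.06346558] [[ 0.2  0.1]
 [-0.3 -0.1]
 [ 0.5  0.2]
 [-0.4 -0.3]]
yaw -36.600285101989606 pitch 30.676004811248855 roll -2.3477595288302417
rim mid depth pt [ 0.34771516 -0.40716829  0.13207728]
rim mid depth pt [ 0.40604769 -0.32779966  0.13018947]
rimL [ 0.41107442 -0.32579367  0.12890787] rimR [ 0.34870729 -0.40563756  0.13306169]
```

```bash
cat > go.py <<'E'
import sys
from h import *
def go(x,y,z,yaw):
    o=get_obs(); q=o['tool_rot']; 
    from scipy.spatial.transform import Rotation as Ro
    R=Ro.from_quat(q).as_matrix(); p=o['eef_pos']; cy=np.degrees(np.arctan2(R[1,0],R[0,0]))
    s=R.T@(np.array([x,y,z])-p)*100
    print('at',p.round(4),'yaw',round(cy,1),'q1,q6',o['joint_pos'][[0,5]].round(2),'F',o['ft_force'].round(1),'w',round(o['grip_width'],4),'t',round(o['clock'],2))
    print('SHIFT cm',s.round(2),'dist',np.linalg.norm(s).round(1),'roll',round((cy-yaw+180)%360-180,1))
if __name__=='__main__': go(*map(float,sys.argv[1:5]))
E
python3 go.py 0.429 0.056 0.16 72
```

```text
at [0.1133 0.4865 0.2446] yaw 76.9 q1,q6 [1.34 1.57] F [ 0.9 -0.5 -0.4] w 0.0856 t 0.15
SHIFT cm [-34.76  40.51   8.52] dist 54.1 roll 4.9
```

```bash
python3 -m inch '[[[8.5,-4,4.6,0,1],[8.5,-8,9.2,0,2],[8.5,-12,13.8,1,3],[8.5,-16,18.4,2,4],[8.5,-20,23,3,4.9]]]'; python3 go.py 0.429 0.056 0.16 72
```

```text
clock: 0.78
eef_pos: [0.2927, 0.2379, 0.2147]
tool_rot: [0.809, 0.588, -0.0, 0.001]
ft_force: [1.8, 0.9, -0.1]
grip_width: 0.0852
at [0.2927 0.2379 0.2147] yaw 72.0 q1,q6 [0.68 1.  ] F [ 1.8  0.9 -0.1] w 0.0852 t 0.78
SHIFT cm [-13.08  18.59   5.49] dist 23.4 roll -0.0
```

```bash
python3 -m inch '[[[8.5,-3.3,4.7,1.4,0],[8.5,-6.6,9.3,2.8,0],[8.5,-9.9,14,4.2,0],[8.5,-13.1,18.6,5.5,0],[8.5,-13.1,18.6,5.5,0]]]'; python3 - <<'E'
from h import *
im,d,i=snap('wrist','w1'); snap('top','t1')
P=pts(d,i)
m=(P[...,2]>.012)&(P[...,2]<.06)&(P[...,0]>.385)&(P[...,0]<.48)&(P[...,1]>.01)&(P[...,1]<.10)&(d>.1)
q=P[m];print(m.sum(),q.min(0),q.max(0))
for a,b in[(.010,.02),(.02,.028),(.04,.05),(.05,.06)]:
    s=q[(q[:,2]>a)&(q[:,2]<b)]
    if len(s)>5: print(a,len(s),np.percentile(s,2,0).round(4),np.percentile(s,98,0).round(4),np.median(s,0).round(4))
E
python3 go.py 0.429 0.056 0.16 72
```

```text
clock: 1.4
eef_pos: [0.4301, 0.0528, 0.1587]
tool_rot: [0.811, 0.585, -0.001, 0.0]
ft_force: [0.0, 0.4, -0.3]
grip_width: 0.0851
3994 [0.40083946 0.03044703 0.01206895] [0.46367388 0.08823067 0.05604751]
0.01 20 [0.401  0.0335 0.0122] [0.4628 0.0862 0.0198] [0.4056 0.0556 0.0188]
0.02 361 [0.4013 0.0351 0.0208] [0.4458 0.0872 0.0279] [0.4091 0.0664 0.0254]
0.04 1063 [0.4157 0.0485 0.0401] [0.441  0.0729 0.0492] [0.4259 0.0618 0.0425]
0.05 117 [0.4263 0.0505 0.0501] [0.433  0.0596 0.0554] [0.4298 0.0546 0.0521]
at [0.4286 0.0553 0.1594] yaw 71.9 q1,q6 [0.13 0.44] F [-1.1  0.4 -0.3] w 0.0853 t 1.5
SHIFT cm [ 0.08  0.02 -0.06] dist 0.1 roll -0.1
```

View pics/w1.png

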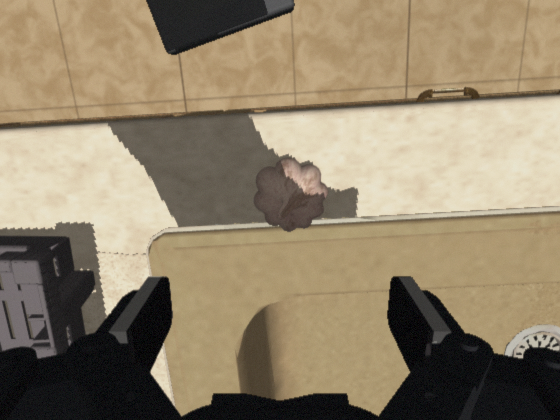

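The wrist picture shows the garlic at (290,193), slightly right of the jaw centre (280), on the ledge in front of the sink rim. I'll set the target at (0.428, 0.060).

```bash
python3 go.py 0.428 0.060 0.021 72; python3 -m inch '[[[8.5,0.4,-0.2,4,0],[8.5,0.4,-0.2,8,0],[8.5,0.4,-0.2,12,0],[8.5,0.4,-0.2,13.9,0],[8.5,0.4,-0.2,13.9,0]]]';python3 go.py 0.428 0.060 0.021 72
```

```text
at [0.4286 0.0553 0.1594] yaw 71.9 q1,q6 [0.13 0.44] F [-1.1  0.4 -0.3] w 0.0853 t 1.5
SHIFT cm [ 0.45 -0.18 13.84] dist 13.9 roll -0.1
clock: 2.12
eef_pos: [0.4256, 0.0608, 0.0195]
tool_rot: [0.809, 0.588, -0.003, -0.001]
ft_force: [-0.1, 0.6, 0.0]
grip_width: 0.0848
at [0.4256 0.0608 0.0195] yaw 72.1 q1,q6 [0.14 0.46] F [-0.1  0.6  0. ] w 0.0848 t 2.12
SHIFT cm [-0.    0.25 -0.15] dist 0.3 roll 0.1
```

```bash
python3 -m inch '[[[6.5,0,0.2,0,0],[5,0,0.2,0,0],[4.8,0,0.2,0,0],[4.8,0,0.2,0,0],[4.8,0,0.2,0,0]]]';python3 go.py 0.428 0.060 0.021 72
```

```text
clock: 2.75
eef_pos: [0.4285, 0.0605, 0.0213]
tool_rot: [0.809, 0.588, -0.001, -0.001]
ft_force: [-2.1, 0.7, 7.4]
grip_width: 0.0501
at [0.4285 0.0605 0.0213] yaw 72.1 q1,q6 [0.14 0.45] F [-2.1  0.7  7.4] w 0.0501 t 2.75
SHIFT cm [-0.06 -0.03  0.03] dist 0.1 roll 0.1
```

```bash
python3 -m inch '[[[3,0,0,0,0],[3,0,0,0,0],[3,0,0,-3,0],[3,0,0,-6,0],[3,0,0,-10,0]]]';python3 go.py 0.469 -0.182 0.13 -18.2; python3 - <<'E'
from h import *
snap('wrist','w2')
E
```

```text
clock: 3.38
eef_pos: [0.4279, 0.0604, 0.1217]
tool_rot: [0.809, 0.588, -0.002, -0.001]
ft_force: [-0.2, -0.8, 0.1]
grip_width: 0.05
at [0.4279 0.0604 0.1217] yaw 72.1 q1,q6 [0.14 0.45] F [-0.2 -0.8  0.1] w 0.05 t 3.38
SHIFT cm [-21.8   11.38  -0.84] dist 24.6 roll 90.3
```

View pics/w2.png

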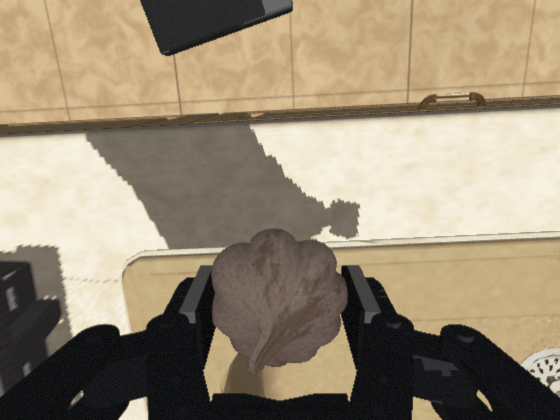

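The garlic is held between the pads, at (280,295) in the picture. Next it goes over bin_low.

```bash
python3 -m inch '[[[3,-2,1,-5,10],[3,-6,3,-8,20],[3,-11,5.5,-8,30],[3,-16,8.5,-8,40],[3,-21.8,11.4,-8,50]]]';python3 go.py 0.469 -0.182 0.2 -18.2
```

```text
clock: 4.05
eef_pos: [0.4725, -0.181, 0.2072]
tool_rot: [0.982, 0.189, 0.003, 0.0]
ft_force: [1.9, 0.2, -0.9]
grip_width: 0.0505
at [ 0.4725 -0.181   0.2072] yaw 21.8 q1,q6 [-0.37  0.82] F [ 1.9  0.2 -0.9] w 0.0505 t 4.05
SHIFT cm [-0.37 -0.04  0.71] dist 0.8 roll 40.0
```

```bash
python3 -m inch '[[[3,0,0,0,10],[3,0,0,0,20],[3,0,0,0,30],[3,0,0,0,40],[3,0,0,0,40]]]';python3 go.py 0.469 -0.182 0.2 -18.2; python3 - <<'E'
from h import *
snap('wrist','w3'); snap('top','t3')
im,d,i=load('t3'); cv2.imwrite('pics/t3z.png',cv2.resize(im[160:300,200:460],None,fx=3,fy=3,interpolation=cv2.INTER_CUBIC)[:,:,::-1])
E
```

```text
clock: 4.68
eef_pos: [0.4724, -0.181, 0.2069]
tool_rot: [0.988, -0.157, 0.003, -0.001]
ft_force: [0.3, -0.4, 0.1]
grip_width: 0.0503
at [ 0.4724 -0.181   0.2069] yaw -18.1 q1,q6 [-0.37  1.52] F [ 0.3 -0.4  0.1] w 0.0503 t 4.67
SHIFT cm [-0.29  0.2   0.69] dist 0.8 roll 0.1
```

View pics/w3.png

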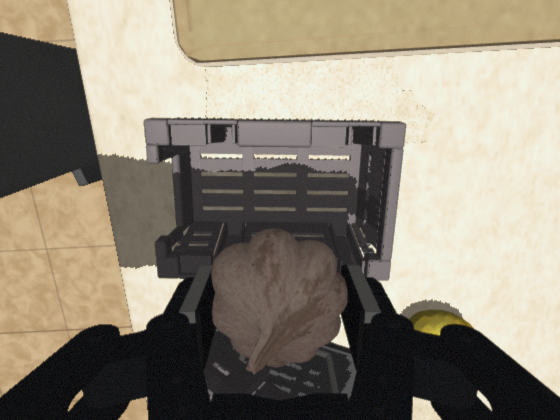

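View pics/t3z.png

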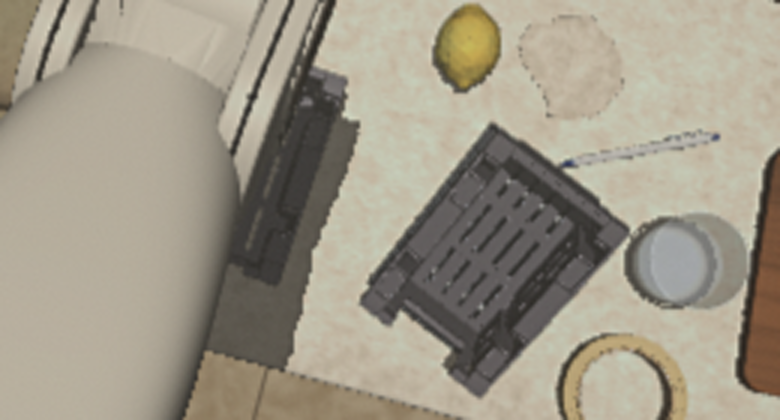

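```bash
python3 - <<'E'
from meas import *
im,d,i=load('w3')
X=np.array([ray(u,v,i,.078) for u,v in [(146,119),(405,121),(391,278),(157,278)]]); print(X.round(4))
a,b,c,dd=X
for p,q in [(a,b),(dd,c)]: print(np.linalg.norm(q-p),np.degrees(np.arctan2(*(q-p)[1::-1])),((p+q)/2).round(4))
P=pts(d,i); print(P[130,275],P[262,170],P[262,380],P[130,160],P[130,390])
E
```

```text
[[ 0.4062 -0.0971  0.078 ]
 [ 0.5713 -0.1524  0.078 ]
 [ 0.5357 -0.2643  0.078 ]
 [ 0.3655 -0.2083  0.078 ]]
0.1741122197681983 -18.529980119695985 [ 0.4887 -0.1247  0.078 ]
0.1791632861777459 -18.226263037918795 [ 0.4506 -0.2363  0.078 ]
[ 0.48613257 -0.13078503  0.07836261] [ 0.38045555 -0.19884162  0.07856102] [ 0.53073162 -0.24823215  0.07866567] [ 0.41281045 -0.10665561  0.07996807] [ 0.56022602 -0.15502547  0.07821232]
```

```bash
python3 -m inch '[[[3,-0.3,0.1,4,0.2],[3,-0.3,0.1,8,0.2],[3,-0.3,0.1,12,0.2],[3,-0.3,0.1,15,0.2],[3,-0.3,0.1,16.4,0.2]]]';python3 go.py 0.4695 -0.1813 0.032 -18.3
```

```text
clock: 5.4
eef_pos: [0.469, -0.1804, 0.0412]
tool_rot: [0.987, -0.158, 0.001, -0.001]
ft_force: [0.9, 0.5, 0.4]
grip_width: 0.0502
at [ 0.469  -0.1804  0.0412] yaw -18.2 q1,q6 [-0.37  1.52] F [0.9 0.5 0.4] w 0.0502 t 5.4
SHIFT cm [0.07 0.07 0.92] dist 0.9 roll 0.1
```

```bash
python3 -m inch '[[[3,0,0,0.3,0],[3,0,0,0.6,0],[3,0,0,0.8,0],[3,0,0,0.9,0],[3,0,0,1.0,0]]]';python3 go.py 0.4695 -0.1813 0.0303 -18.3
```

```text
clock: 6.02
eef_pos: [0.4693, -0.1805, 0.0316]
tool_rot: [0.987, -0.158, 0.002, -0.001]
ft_force: [0.4, 0.2, -0.4]
grip_width: 0.05
at [ 0.4693 -0.1805  0.0316] yaw -18.2 q1,q6 [-0.37  1.52] F [ 0.4  0.2 -0.4] w 0.05 t 6.03
SHIFT cm [0.04 0.07 0.13] dist 0.2 roll 0.1
```

```bash
python3 -m inch '[[[3,0,0,0.1,0],[3,0,0,0.1,0],[3,0,0,0.2,0],[3,0,0,0.2,0],[3,0,0,0.3,0]]]';python3 go.py 0.4695 -0.1813 0.0303 -18.3
```

```text
clock: 6.65
eef_pos: [0.4695, -0.1805, 0.0303]
tool_rot: [0.987, -0.158, 0.002, -0.001]
ft_force: [-5.6, 2.6, 19.0]
grip_width: 0.0502
at [ 0.4695 -0.1805  0.0303] yaw -18.2 q1,q6 [-0.37  1.52] F [-5.6  2.6 19. ] w 0.0502 t 6.65
SHIFT cm [0.03 0.07 0.  ] dist 0.1 roll 0.1
```

```bash
python3 -m inch '[[[3,0,0,-0.1,0],[3,0,0,-0.1,0],[5.3,0,0,-0.1,0],[5.8,0,0,-0.1,0],[6.4,0,0,-0.1,0]]]';python3 go.py 0.4695 -0.1813 0.0303 -18.3;  python3 -m inch '[[[6.4,0,0,-0.5,0],[6.4,0,0,-2,0],[6.4,0,0,-6,0],[6.4,0,0,-10,0],[6.4,0,0,-15,0]]]'; python3 go.py 0.4105 -0.326 0.22 53
```

```text
clock: 7.28
eef_pos: [0.4694, -0.1805, 0.0311]
tool_rot: [0.987, -0.158, 0.002, -0.001]
ft_force: [0.5, -0.1, -0.0]
grip_width: 0.0637
at [ 0.4694 -0.1805  0.0311] yaw -18.2 q1,q6 [-0.37  1.52] F [ 0.5 -0.1 -0. ] w 0.0637 t 7.28
SHIFT cm [0.04 0.07 0.08] dist 0.1 roll 0.1
clock: 7.9
eef_pos: [0.4683, -0.1805, 0.183]
tool_rot: [0.987, -0.158, 0.002, -0.001]
ft_force: [0.9, -0.3, -0.5]
grip_width: 0.064
at [ 0.4683 -0.1805  0.183 ] yaw -18.2 q1,q6 [-0.37  1.52] F [ 0.9 -0.3 -0.5] w 0.064 t 7.9
SHIFT cm [-0.94 15.62 -3.74] dist 16.1 roll -71.2
```

```bash
python3 -m inch '[[[6.4,0,1.5,-2,-5],[6.4,-0.2,4.5,-4,-15],[6.4,-0.4,8,-4.5,-25],[6.4,-0.6,12,-4.5,-35],[6.4,-0.9,15.6,-4.5,-45]]]';python3 go.py 0.4105 -0.326 0.23 53;
```

```text
clock: 8.52
eef_pos: [0.4105, -0.3272, 0.2292]
tool_rot: [0.972, 0.235, 0.003, 0.001]
ft_force: [0.6, -0.1, -0.3]
grip_width: 0.0636
at [ 0.4105 -0.3272  0.2292] yaw 27.2 q1,q6 [-0.67  0.42] F [ 0.6 -0.1 -0.3] w 0.0636 t 8.53
SHIFT cm [ 0.05 -0.11 -0.08] dist 0.1 roll -25.8
```

```bash
python3 -m inch '[[[5,0,0,0,-10],[5,0,0,0,-20],[5,0,0,0,-26],[5,0,0,0,-26],[5,0,0,0,-26]]]';python3 go.py 0.4105 -0.326 0.23 53; python3 - <<'E'
from h import *
snap('wrist','w4'); snap('top','t4'); snap('scene','s4')
im,d,i=load('s4'); cv2.imwrite('pics/s4z.png',cv2.resize(im[165:325,215:380],None,fx=3.6,fy=3.6,interpolation=cv2.INTER_CUBIC)[:,:,::-1])
E
```

```text
clock: 9.15
eef_pos: [0.4105, -0.3272, 0.2299]
tool_rot: [0.895, 0.447, 0.003, 0.001]
ft_force: [-0.2, -0.5, -0.1]
grip_width: 0.0501
at [ 0.4105 -0.3272  0.2299] yaw 53.1 q1,q6 [-0.67 -0.03] F [-0.2 -0.5 -0.1] w 0.0501 t 9.15
SHIFT cm [ 0.09 -0.08 -0.01] dist 0.1 roll 0.1
```

View pics/w4.png

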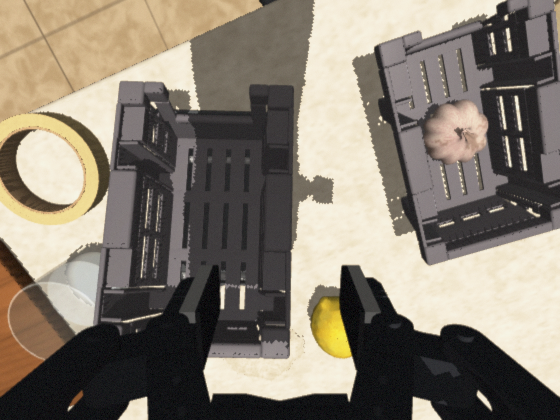

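View pics/s4z.png

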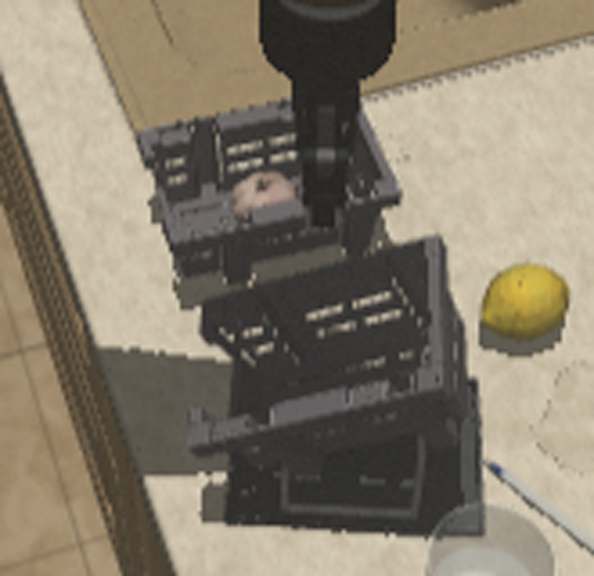

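The wrist picture shows the garlic upright inside bin_low at (457,131). bin_top's left rim runs down columns 266–292, close to the jaw centre. I'll fit its position and yaw from depth.

```bash
python3 - <<'E'
from meas import *
im,d,i=load('w4'); P=pts(d,i)
cv2.imwrite('pics/w4z.png',np.clip(cv2.resize(im[70:370,90:310],None,fx=2,fy=2,interpolation=cv2.INTER_CUBIC)[:,:,::-1]*1.6,0,255).astype(np.uint8))
for v in range(90,360,15):
    row=P[v,225:310]; zz=row[:,2]
    s=np.nonzero(zz>zz.max()-.006)[0]; print(v,225+s[0],225+s[-1],row[s[0]].round(4),row[s[-1]].round(4))
print('R')
for v in range(90,330,20):
    row=P[v,90:170]; zz=row[:,2]
    s=np.nonzero(zz>zz.max()-.006)[0]; print(v,90+s[0],90+s[-1],row[s[0]].round(4),row[s[-1]].round(4))
E
```

```text
90 249 293 [ 0.3364 -0.2974  0.0899] [ 0.3544 -0.2734  0.0905]
105 267 293 [ 0.3515 -0.2934  0.0943] [ 0.3621 -0.2792  0.0951]
120 269 293 [ 0.3601 -0.2981  0.0973] [ 0.3696 -0.285   0.101 ]
135 254 254 [ 0.3487 -0.2814  0.3589] [ 0.3487 -0.2814  0.3589]
150 287 292 [ 0.3826 -0.2998  0.1067] [ 0.384  -0.2968  0.1112]
165 288 292 [ 0.3897 -0.3045  0.1158] [ 0.3912 -0.3023  0.1161]
180 265 292 [ 0.3879 -0.322   0.12  ] [ 0.3987 -0.308   0.1189]
195 265 291 [ 0.3951 -0.3273  0.1244] [ 0.4051 -0.3137  0.125 ]
210 276 276 [ 0.3487 -0.2814  0.3589] [ 0.3487 -0.2814  0.3589]
225 264 291 [ 0.4084 -0.3378  0.1347] [ 0.419  -0.3243  0.1337]
240 264 291 [ 0.4153 -0.343   0.1388] [ 0.4257 -0.3294  0.1383]
255 263 290 [ 0.4231 -0.3498  0.1389] [ 0.4313 -0.3346  0.1444]
270 263 290 [ 0.4298 -0.3548  0.1433] [ 0.4382 -0.3398  0.1479]
285 263 290 [ 0.4359 -0.3592  0.1491] [ 0.4439 -0.3442  0.1538]
300 285 290 [ 0.4499 -0.3525  0.155 ] [ 0.4513 -0.3497  0.1557]
315 307 307 [ 0.3487 -0.2814  0.3589] [ 0.3487 -0.2814  0.3589]
330 282 282 [ 0.3487 -0.2814  0.3589] [ 0.3487 -0.2814  0.3589]
345 225 289 [ 0.4454 -0.3942  0.1698] [ 0.4698 -0.3645  0.1677]
R
90 119 163 [ 0.2838 -0.3674  0.0931] [ 0.3014 -0.344   0.0916]
110 116 141 [ 0.2936 -0.3756  0.1004] [ 0.3028 -0.3636  0.0961]
130 114 142 [ 0.3032 -0.3836  0.106 ] [ 0.3138 -0.3701  0.1022]
150 112 118 [ 0.313  -0.3909  0.1131] [ 0.3148 -0.3896  0.1089]
170 156 156 [ 0.3487 -0.2814  0.3589] [ 0.3487 -0.2814  0.3589]
190 108 136 [ 0.3317 -0.4052  0.1263] [ 0.3424 -0.3928  0.1221]
210 106 135 [ 0.3407 -0.4127  0.1316] [ 0.3519 -0.3999  0.1279]
230 104 133 [ 0.3497 -0.4194  0.1381] [ 0.3608 -0.4071  0.1341]
250 101 132 [ 0.358  -0.4268  0.1438] [ 0.3701 -0.4141  0.1393]
270 167 167 [ 0.3487 -0.2814  0.3589] [ 0.3487 -0.2814  0.3589]
290 97 125 [ 0.3749 -0.4396  0.1558] [ 0.3859 -0.4289  0.1518]
310 164 169 [ 0.3816 -0.354   0.2497] [ 0.3824 -0.3524  0.2502]
```

View pics/w4z.png

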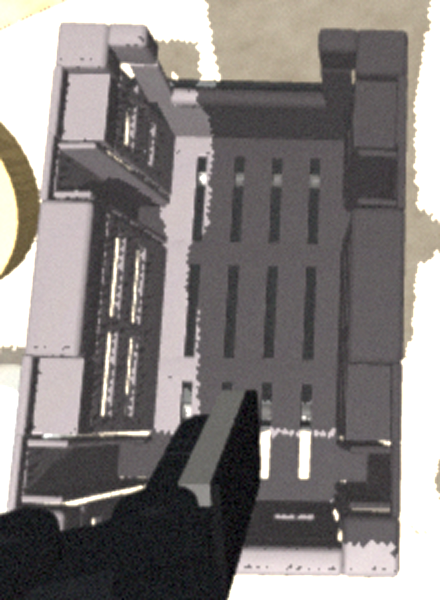

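```bash
python3 go.py 0.408 -0.3265 0.122 51.7;python3 -m inch '[[[5,-0.1,-0.2,3,1.4],[5,-0.1,-0.2,6,1.4],[5,-0.1,-0.2,8.5,1.4],[5,-0.1,-0.2,10,1.4],[5,-0.1,-0.2,10.8,1.4]]]';python3 go.py 0.408 -0.3265 0.122 51.7
```

```text
at [ 0.4105 -0.3271  0.2294] yaw 53.1 q1,q6 [-0.67 -0.03] F [ 0.3 -0.2  0.6] w 0.0498 t 9.3
SHIFT cm [-0.14 -0.29 10.74] dist 10.7 roll 1.4
clock: 9.93
eef_pos: [0.4088, -0.3266, 0.1208]
tool_rot: [0.9, 0.436, 0.002, 0.001]
ft_force: [0.6, -0.2, -0.5]
grip_width: 0.05
at [ 0.4088 -0.3266  0.1208] yaw 51.7 q1,q6 [-0.68 -0.01] F [ 0.6 -0.2 -0.5] w 0.05 t 9.93
SHIFT cm [-0.04 -0.07 -0.12] dist 0.1 roll 0.0
```

```bash
python3 - <<'E'
from h import *
im,d,i=snap('wrist','w5'); P=pts(d,i)
for v in (170,185,200,215,230,245,260): 
    row=P[v,230:330]; zz=row[:,2]; print(v,[ (230+k,row[k].round(3).tolist()) for k in range(0,100,12)][:0])
E
```

```text
170 []
185 []
200 []
215 []
230 []
245 []
260 []
```

View pics/w5.png

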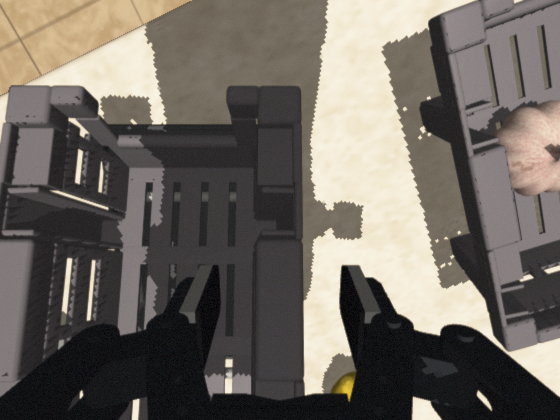

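The rim, at columns 255–303, is centred between the fingers (215–345). Closing now.

```bash
python3 -m inch '[[[3.2,0,0,0,0],[2.4,0,0,0,0],[1.9,0,0,0,0],[1.0,0,0,0,0],[1.0,0,0,0,0]]]';python3 go.py 0.408 -0.3265 0.122 51.7
```

```text
clock: 10.6
eef_pos: [0.4089, -0.3268, 0.1214]
tool_rot: [0.9, 0.436, 0.002, 0.001]
ft_force: [-0.5, 2.3, 6.1]
grip_width: 0.0169
at [ 0.4089 -0.3268  0.1214] yaw 51.7 q1,q6 [-0.68 -0.01] F [-0.5  2.3  6.1] w 0.0169 t 10.6
SHIFT cm [-0.03 -0.09 -0.06] dist 0.1 roll 0.0
```

```bash
python3 -m inch '[[[1,0,0,0,0],[1,0,-0.5,-0.9,0],[1,0,-1.4,-2.6,0],[1,0,-2.6,-4.9,0],[1,0,-3.8,-7.1,0]]]';python3 go.py 0.408 -0.3265 0.122 51.7; python3 - <<'E'
from h import *
im,d,i=snap('scene','s6'); cv2.imwrite('pics/s6z.png',cv2.resize(im[125:325,215:380],None,fx=3,fy=3,interpolation=cv2.INTER_CUBIC)[:,:,::-1])
snap('wrist','w6')
E
```

```text
clock: 11.22
eef_pos: [0.378, -0.3026, 0.1937]
tool_rot: [0.9, 0.436, 0.002, 0.001]
ft_force: [0.3, -0.1, -1.0]
grip_width: 0.0162
at [ 0.378  -0.3026  0.1937] yaw 51.7 q1,q6 [-0.68 -0.01] F [ 0.3 -0.1 -1. ] w 0.0162 t 11.22
SHIFT cm [-0.05  3.8   7.19] dist 8.1 roll 0.0
```

View pics/s6z.png

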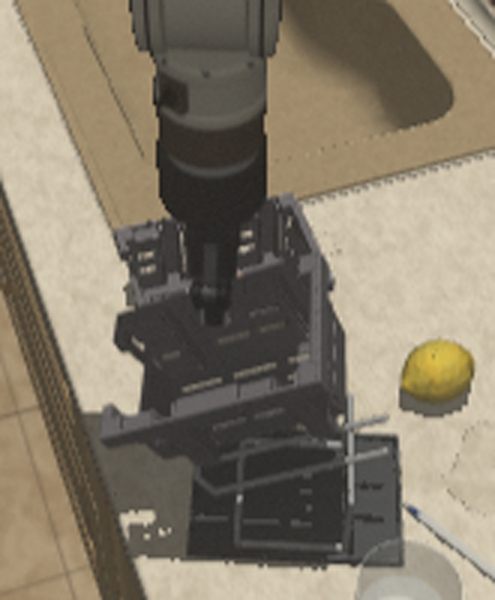

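View pics/w6.png

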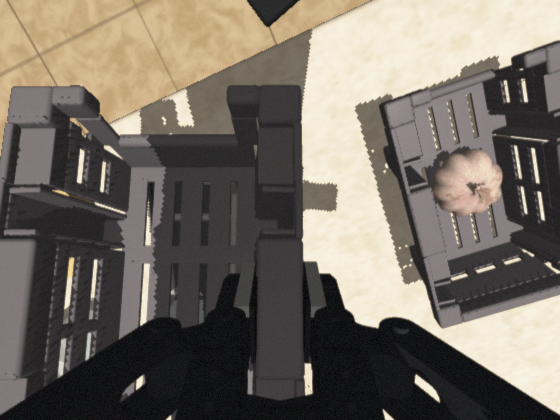

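```bash
python3 - <<'E'
from h import *
im,d,i=load('t4'); P=pts(d,i)
for y in np.arange(-.04,.15,.02):
    print(round(y,2),[ (round(1000*float(np.median(P[s][:,2])),1) if (s:=(abs(P[...,0]-x)<.004)&(abs(P[...,1]-y)<.006)).sum() else None) for x in np.arange(.36,.56,.01)])
E
python3 go.py 0.42 -0.12 0.26 -30
```

```text
-0.04 [-0.5, 0.6, 0.2, 0.3, -0.6, 0.4, 0.2, 1.9, 9.3, 6.4, 6.6, 7.4, 6.9, 7.5, 6.4, 6.5, 5.5, 4.8, 6.1, 6.7, 6.7]
-0.02 [-0.2, 0.6, 0.3, 0.8, 1.3, 0.5, 0.4, -0.1, 6.9, 9.3, 6.2, 6.2, 6.4, 7.6, 6.5, 5.1, 5.2, 5.7, 5.0, 3.5, None]
0.0 [-0.8, -0.6, 0.3, 0.1, -0.0, -0.2, 0.1, 0.1, 1.8, 8.1, 6.8, 6.5, 6.6, 5.8, 6.0, 5.2, 5.2, 2.6, None, None, None]
0.02 [-1.6, 0.3, -0.4, -1.0, -0.0, -0.3, -1.6, -0.2, -0.1, 6.2, 8.7, 6.6, 7.4, 7.0, 6.4, 6.0, 3.3, None, None, -117.1, -127.3]
0.04 [-6.5, 0.2, -0.7, 0.6, 0.4, -0.1, 0.9, 0.9, 0.4, 0.2, 8.3, 7.9, 6.7, 6.6, 5.3, 7.2, 4.1, -10.8, -111.2, -121.6, -131.4]
0.06 [None, -2.7, 0.5, 1.2, 0.2, 0.3, 0.5, 0.4, 0.7, 0.6, 2.8, 9.5, 7.1, 8.7, 6.1, 6.7, 6.2, -5.2, -67.4, -121.9, -135.8]
0.08 [None, -8.5, -0.8, 0.6, 0.7, -0.6, 0.9, 0.4, 0.8, 0.3, 0.9, 9.1, 7.9, 6.1, 6.6, 6.4, 7.3, 4.7, -11.3, -108.7, -127.3]
0.1 [None, None, -1.6, -1.0, 0.1, 0.7, -0.5, 0.2, 1.0, 0.1, -1.0, 4.3, 9.6, 6.9, 6.1, 6.2, 5.8, 5.6, -2.2, -72.7, -124.2]
0.12 [None, None, None, -0.7, 0.6, 0.3, -0.3, 0.0, 0.5, -0.0, -0.2, 1.9, 8.3, 7.4, 7.5, 7.1, 7.1, 6.5, 5.5, -9.9, -109.1]
0.14 [None, None, None, -4.3, 1.0, 0.4, -0.1, 0.1, -0.4, -0.0, 1.0, 0.1, 3.4, 9.1, 7.2, 7.1, 6.7, 7.1, 5.6, -0.9, -66.3]
at [ 0.379  -0.3033  0.1955] yaw 51.7 q1,q6 [-0.68 -0.01] F [ 0.6  0.  -1.4] w 0.0167 t 11.32
SHIFT cm [16.95 -8.08 -6.48] dist 19.9 roll 81.7
```

```bash
python3 -m inch '[[[1,0,0,-3,10],[1,0,-1,-6,20],[1,3,-2,-6.5,30],[1,7,-4,-6.5,40],[1,12,-6,-6.5,50]]]';python3 go.py 0.45 -0.0036 0.24 -85
```

```text
clock: 11.95
eef_pos: [0.4049, -0.1744, 0.2601]
tool_rot: [1.0, 0.017, 0.005, 0.002]
ft_force: [-0.2, 0.1, -1.7]
grip_width: 0.0168
at [ 0.4049 -0.1744  0.2601] yaw 2.0 q1,q6 [-0.41  1.13] F [-0.2  0.1 -1.7] w 0.0168 t 11.95
SHIFT cm [  5.07 -16.92   1.99] dist 17.8 roll 87.0
```

```bash
python3 -m inch '[[[1,1,-3.4,0,10],[1,2,-6.8,0,20],[1,3,-10.2,0.5,30],[1,4,-13.6,1,40],[1,5,-16.9,2,50]]]';python3 go.py 0.45 -0.0036 0.18 -85
```

```text
clock: 12.58
eef_pos: [0.4497, -0.0026, 0.2397]
tool_rot: [0.912, -0.41, 0.005, -0.001]
ft_force: [0.6, 0.3, -1.8]
grip_width: 0.0169
at [ 0.4497 -0.0026  0.2397] yaw -48.4 q1,q6 [-0.    2.41] F [ 0.6  0.3 -1.8] w 0.0169 t 12.57
SHIFT cm [0.04 0.07 5.97] dist 6.0 roll 36.6
```

```bash
python3 -m inch '[[[1,0,0,1,10],[1,0,0,2,20],[1,0,0,4,30],[1,0,0,6,37],[1,0,0,6,37]]]';python3 go.py 0.4534 -0.0036 0.103 -85; python3 - <<'E'
from h import *
im,d,i=snap('scene','s7'); cv2.imwrite('pics/s7z.png',cv2.resize(im[105:275,165:350],None,fx=3,fy=3,interpolation=cv2.INTER_CUBIC)[:,:,::-1])
E
```

```text
clock: 13.2
eef_pos: [0.4488, -0.0028, 0.178]
tool_rot: [0.736, -0.677, 0.003, -0.001]
ft_force: [0.4, 0.2, -1.2]
grip_width: 0.0166
at [ 0.4488 -0.0028  0.178 ] yaw -85.3 q1,q6 [-0.    3.05] F [ 0.4  0.2 -1.2] w 0.0166 t 13.2
SHIFT cm [ 0.09 -0.41  7.5 ] dist 7.5 roll -0.3
```

View pics/s7z.png

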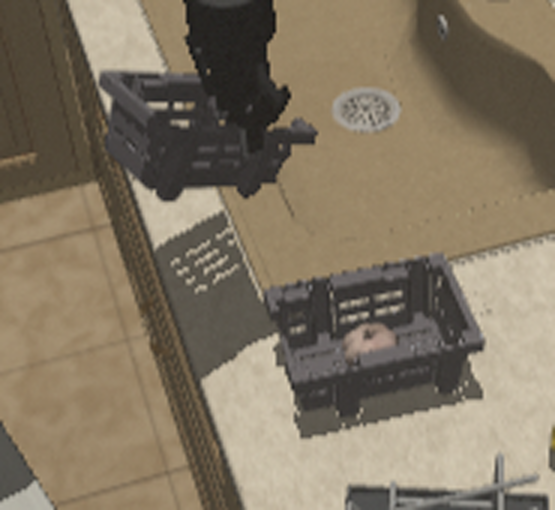

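The scene picture shows bin_top held with its front dipping over the sink's front strip, with clear space around it. I'll lower it so the front bottom edge touches the strip, then roll it level.

```bash
python3 -m inch '[[[1,0.1,-0.4,3,0],[1,0.1,-0.4,5.5,0],[1,0.1,-0.4,6.5,0],[1,0.1,-0.4,7,0],[1,0.1,-0.4,7.5,0]]]';python3 go.py 0.4534 -0.0036 0.0985 -85
```

```text
clock: 13.88
eef_pos: [0.4553, -0.0038, 0.105]
tool_rot: [0.736, -0.677, 0.005, -0.002]
ft_force: [0.6, 0.5, -0.5]
grip_width: 0.0166
at [ 0.4553 -0.0038  0.105 ] yaw -85.2 q1,q6 [-0.01  3.05] F [ 0.6  0.5 -0.5] w 0.0166 t 13.88
SHIFT cm [-0.04  0.2   0.64] dist 0.7 roll -0.2
```

```bash
python3 -m inch '[[[1,0,0.1,0.2,0],[1,0,0.2,0.4,0],[1,0,0.2,0.5,0],[1,0,0.2,0.6,0],[1,0,0.2,0.7,0]]]';python3 go.py 0.4419 -0.0047 0.0934 -85
```

```text
clock: 14.5
eef_pos: [0.4535, -0.0042, 0.0982]
tool_rot: [0.736, -0.677, 0.005, -0.002]
ft_force: [-1.3, -2.7, 5.9]
grip_width: 0.017
at [ 0.4535 -0.0042  0.0982] yaw -85.2 q1,q6 [-0.01  3.05] F [-1.3 -2.7  5.9] w 0.017 t 14.5
SHIFT cm [-0.05  1.16  0.47] dist 1.3 roll -0.2
```

```bash
python3 -m inch '[[[1,0,0.6,0.25,0],[1,0,1.1,0.5,0],[1,0,1.6,0.8,0],[1,0,2.0,1.05,0],[1,0,2.2,1.15,0]]]';python3 go.py 0.4213 -0.0065 0.0791 -85; python3 - <<'E'
from h import *
im,d,i=snap('wrist','w8')
E
```

```text
clock: 15.12
eef_pos: [0.4337, -0.0058, 0.088]
tool_rot: [0.736, -0.677, 0.007, -0.005]
ft_force: [0.9, -0.5, 6.0]
grip_width: 0.017
at [ 0.4337 -0.0058  0.088 ] yaw -85.2 q1,q6 [-0.01  3.05] F [ 0.9 -0.5  6. ] w 0.017 t 15.12
SHIFT cm [-0.03  1.26  0.87] dist 1.5 roll -0.2
```

View pics/w8.png

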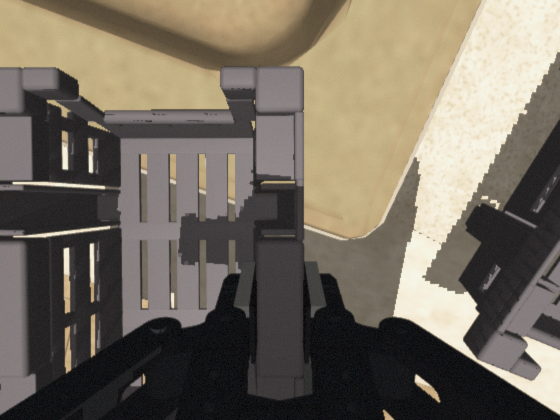

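```bash
cat > pitch.py <<'E'
from h import *
import sys
def pitch(f):
    im,d,i=load(f); P=pts(d,i)
    out=[]
    for v in list(range(60,190,5))+list(range(235,330,5)):
        row=P[v,262:298]; r=row[(row[:,2]>.05)&(d[v,262:298]>.05)]
        if len(r)>5:
            out.append(np.median(r,0))
    out=np.array(out); s=np.hypot(*(out[:,:2]-out[0,:2]).T); z=out[:,2]
    for _ in range(6):
        k=np.polyfit(s,z,1); e=z-np.polyval(k,s); m=np.median(e); keep=abs(e-m)<max(.0012,np.median(abs(e-m))*2); s,z,out=s[keep],z[keep],out[keep]
    dd=out[-1]-out[0]
    print('pitch',np.degrees(np.arctan(k[0])).round(2),'n',len(s),'span',s.max().round(3),'rms',e.std().round(4),'dir to back',np.degrees(np.arctan2(dd[1],dd[0])).round(1))
pitch(sys.argv[1])
E
python3 pitch.py w4; python3 pitch.py w6; python3 pitch.py w8
```

```text
pitch 26.93 n 23 span 0.139 rms 0.0018 dir to back -37.1
pitch 28.51 n 19 span 0.083 rms 0.0002 dir to back -38.2
pitch 16.9 n 41 span 0.089 rms 0.0022 dir to back -175.0
```

```bash
python3 -m inch '[[[1,0,0.5,0.3,0],[1,0,0.9,0.6,0],[1,0,1.3,0.9,0],[1,0,1.6,1.1,0],[1,0,1.8,1.3,0]]]';python3 go.py 0.4124 -0.0072 0.0702 -85; python3 - <<'E'
from h import *
im,d,i=snap('wrist','w9')
E
python3 pitch.py w9
```

```text
clock: 15.8
eef_pos: [0.4175, -0.0064, 0.0775]
tool_rot: [0.736, -0.677, 0.008, -0.007]
ft_force: [-7.5, 1.4, 25.6]
grip_width: 0.017
at [ 0.4175 -0.0064  0.0775] yaw -85.2 q1,q6 [-0.02  3.04] F [-7.5  1.4 25.6] w 0.017 t 15.8
SHIFT cm [0.03 0.53 0.71] dist 0.9 roll -0.2
pitch 5.36 n 44 span 0.09 rms 0.0022 dir to back -175.1
```

```bash
python3 - <<'E'
from h import *
im,d,i=load('w9'); P=pts(d,i)
for v in range(45,345,10):
    print(v,P[v,[268,275,282,290]].round(4)[:,2], P[v,280].round(4))
E
```

```text
45 [0.0071 0.0067 0.0055 0.0076] [0.5174 0.0014 0.0066]
55 [0.0823 0.0832 0.0837 0.0836] [0.5045 0.0006 0.0812]
65 [0.083  0.0835 0.0837 0.084 ] [5.014e-01 4.000e-04 8.350e-02]
75 [0.0829 0.0841 0.0851 0.0822] [4.985e-01 1.000e-04 8.310e-02]
85 [0.0847 0.0835 0.0845 0.0839] [ 4.955e-01 -1.000e-04  8.400e-02]
95 [0.0854 0.0853 0.0845 0.0847] [ 4.925e-01 -4.000e-04  8.410e-02]
105 [0.0837 0.0837 0.0842 0.0842] [ 0.4894 -0.0007  0.084 ]
115 [0.0794 0.079  0.0794 0.08  ] [ 0.4862 -0.001   0.0791]
125 [0.0799 0.0802 0.0797 0.0805] [ 0.4829 -0.0012  0.0797]
135 [0.0799 0.0798 0.0808 0.081 ] [ 0.4797 -0.0015  0.0804]
145 [0.0814 0.0812 0.0794 0.0802] [ 0.4764 -0.0018  0.0806]
155 [0.0807 0.0814 0.0806 0.0804] [ 0.4731 -0.0021  0.081 ]
165 [0.0807 0.0811 0.08   0.0804] [ 0.4695 -0.0024  0.0799]
175 [0.081  0.0807 0.0814 0.0815] [ 0.4662 -0.0027  0.0811]
185 [0.0832 0.0836 0.0833 0.0826] [ 0.4632 -0.0029  0.0835]
195 [0.0174 0.0177 0.0397 0.0696] [ 0.4464 -0.0046  0.0293]
205 [0.0356 0.0358 0.037  0.0701] [ 0.4432 -0.0048  0.0362]
215 [0.0565 0.0577 0.0567 0.0706] [ 0.4447 -0.0046  0.0573]
225 [0.074  0.0741 0.0751 0.076 ] [ 0.4455 -0.0045  0.0733]
235 [0.0843 0.0836 0.0834 0.0837] [ 0.4453 -0.0044  0.0838]
245 [0.0862 0.0858 0.0856 0.0861] [ 0.4422 -0.0047  0.0855]
255 [0.0869 0.0869 0.0874 0.0883] [ 0.4395 -0.0049  0.088 ]
265 [0.0885 0.0884 0.0879 0.0869] [ 0.4355 -0.0052  0.0875]
275 [0.0891 0.089  0.0888 0.088 ] [ 0.4321 -0.0055  0.0884]
285 [0.0885 0.0895 0.0894 0.0888] [ 0.4282 -0.0059  0.0883]
295 [0.0886 0.0886 0.0891 0.0883] [ 0.4251 -0.0061  0.0898]
305 [0.0885 0.089  0.0888 0.0881] [ 0.4208 -0.0065  0.0891]
315 [0.0888 0.0877 0.089  0.0892] [ 0.4168 -0.0068  0.0893]
325 [0.09   0.09   0.0902 0.0906] [ 0.413  -0.0072  0.0898]
335 [0.0895 0.0906 0.089  0.0902] [ 0.4091 -0.0075  0.0902]
```

View pics/w9.png

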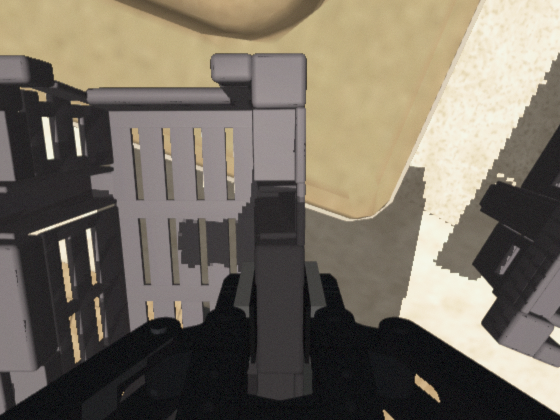

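```bash
python3 -m inch '[[[1,0,0.1,0.1,0],[1,0,0.1,0.2,0],[1,0,0.2,0.3,0],[1,0,0.2,0.35,0],[1,0,0.2,0.4,0]]]';python3 go.py 0.4124 -0.0072 0.0702 -85; python3 - <<'E'
from h import *
im,d,i=snap('wrist','w10'); P=pts(d,i)
a=P[62:98,260:298].reshape(-1,3); b=P[280:335,262:298].reshape(-1,3); a=np.median(a,0);b=np.median(b,0)
print(a,b,'pitch',np.degrees(np.arctan2(b[2]-a[2],np.hypot(*(a-b)[:2]))))
for u in (5,15,25): print(P[250:330:20,u].round(4).tolist())
E
```

```text
clock: 16.48
eef_pos: [0.4164, -0.0065, 0.0767]
tool_rot: [0.736, -0.677, 0.009, -0.009]
ft_force: [-8.5, -0.1, 31.8]
grip_width: 0.0168
at [ 0.4164 -0.0065  0.0767] yaw -85.2 q1,q6 [-0.02  3.04] F [-8.5 -0.1 31.8] w 0.0168 t 16.48
SHIFT cm [0.04 0.42 0.64] dist 0.8 roll -0.2
[4.95841444e-01 3.98292390e-04 8.46734417e-02] [ 0.41875999 -0.00642301  0.08842416] pitch 2.7749396587932114
[[0.4315, 0.0909, 0.0857], [0.4239, 0.0917, 0.0858], [0.4158, 0.0927, 0.0857], [0.4075, 0.0937, 0.0856]]
[[0.4308, 0.089, 0.0835], [0.4236, 0.089, 0.0847], [0.4164, 0.0887, 0.0862], [0.4086, 0.0892, 0.0868]]
[[0.4296, 0.0877, 0.0803], [0.4229, 0.0867, 0.0828], [0.4152, 0.087, 0.0836], [0.4083, 0.0862, 0.0859]]
```

```bash
python3 -m inch '[[[1,0,0.1,0.2,0],[1,0,0.1,0.4,0],[1,0,0.1,0.6,0],[1,0,0.1,0.8,0],[1,0,0.1,0.8,0]]]';python3 go.py 0.4124 -0.0072 0.0702 -85; python3 - <<'E'
from h import *
im,d,i=snap('wrist','w11'); P=pts(d,i)
a=P[62:98,260:298].reshape(-1,3); b=P[280:335,262:298].reshape(-1,3); a=np.median(a,0);b=np.median(b,0)
print(a,b,'pitch',np.degrees(np.arctan2(b[2]-a[2],np.hypot(*(a-b)[:2]))))
E
```

```text
clock: 17.15
eef_pos: [0.4132, -0.0067, 0.0724]
tool_rot: [0.736, -0.677, 0.009, -0.008]
ft_force: [-20.1, -2.2, 49.6]
grip_width: 0.0172
at [ 0.4132 -0.0067  0.0724] yaw -85.2 q1,q6 [-0.02  3.04] F [-20.1  -2.2  49.6] w 0.0172 t 17.15
SHIFT cm [0.04 0.09 0.22] dist 0.2 roll -0.2
[4.92263778e-01 1.02796089e-04 8.75137631e-02] [ 0.41678877 -0.00660252  0.08614086] pitch -1.0380197439450047
```

```bash
python3 -m inch '[[[1,0,0,-1,0],[1,0,0,-4,0],[1,0,0,-9,0],[1,0,0,-14,0],[1,0,0,-18,0]]]';python3 go.py 0.4517 -0.2288 0.25 -108.3; python3 - <<'E'
from h import *
im,d,i=snap('wrist','w12'); P=pts(d,i)
a=P[62:98,260:298].reshape(-1,3); b=P[280:335,262:298].reshape(-1,3); a=np.median(a,0);b=np.median(b,0)
print(a,b,'pitch',np.degrees(np.arctan2(b[2]-a[2],np.hypot(*(a-b)[:2]))))
E
```

```text
clock: 17.82
eef_pos: [0.4084, -0.0068, 0.2537]
tool_rot: [0.736, -0.677, 0.009, -0.008]
ft_force: [-1.1, 0.3, -2.1]
grip_width: 0.0167
at [ 0.4084 -0.0068  0.2537] yaw -85.2 q1,q6 [-0.02  3.04] F [-1.1  0.3 -2.1] w 0.0167 t 17.82
SHIFT cm [22.49 -2.44  0.48] dist 22.6 roll 23.1
[4.87488623e-01 7.62108665e-05 2.68029068e-01] [ 0.41203628 -0.0065934   0.26730125] pitch -0.5505137716880422
```

View pics/w12.png

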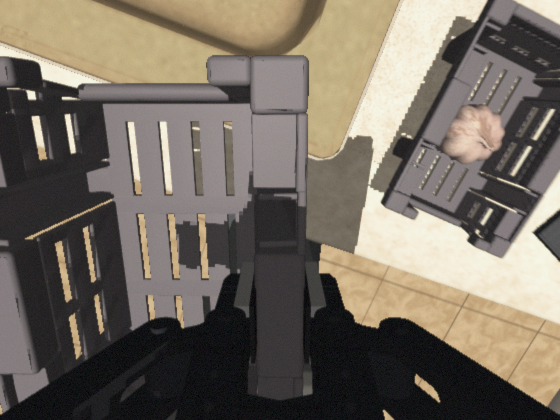

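```bash
python3 - <<'E'
from meas import *
im,d,i=load('w12'); o=get_obs(); p=o['eef_pos']; yaw=np.radians(-85.2)
X=np.array([np.cos(yaw-np.pi/2),np.sin(yaw-np.pi/2)]) # own +x
Y=np.array([np.cos(yaw),np.sin(yaw)])
for n,u,v in [('tip -89',280,56),('post end',280,113),('band start -26',280,251),('outer 59.6',307,95),('inner 41.8 band',255,260),('outer band',304,260)]:
    r=ray(u,v,i,.2677)[:2]-p[:2]; print(n,(r@X*1000).round(1),(r@Y*1000).round(1))
print(p, (0.2677-p[2]))
E
```

```text
tip -89 -83.5 -0.0
post end -67.4 0.0
band start -26 -22.5 0.1
outer 59.6 -72.6 8.1
inner 41.8 band -19.2 -8.4
outer band -19.2 8.2
[ 0.41083589 -0.00678895  0.25868034] 0.009019656272575283
```

```bash
python3 go.py 0.4517 -0.2288 0.25 -108.3; python3 -m inch '[[[1,4.5,-0.5,0.2,0],[1,9,-1,0.4,3],[1,13.5,-1.5,0.6,8],[1,18,-2,0.8,13],[1,22.5,-2.3,0.8,18]]]';python3 go.py 0.4517 -0.2288 0.25 -108.3
```

```text
at [ 0.4108 -0.0068  0.2587] yaw -85.2 q1,q6 [-0.02  3.04] F [ 1.9 -0.4  1.3] w 0.0166 t 17.88
SHIFT cm [22.46 -2.17  1.01] dist 22.6 roll 23.1
clock: 18.5
eef_pos: [0.4523, -0.2302, 0.2507]
tool_rot: [-0.62, 0.784, -0.009, 0.012]
ft_force: [0.5, 0.6, 0.2]
grip_width: 0.0164
at [ 0.4523 -0.2302  0.2507] yaw -103.3 q1,q6 [-0.48  2.9 ] F [0.5 0.6 0.2] w 0.0164 t 18.5
SHIFT cm [-0.12  0.09  0.07] dist 0.2 roll 5.0
```

```bash
python3 -m inch '[[[1,0,0,0,5],[1,0,0,0,5],[1,0,0,0,5],[1,0,0,0,5],[1,0,0,0,5]]]';python3 go.py 0.4517 -0.2288 0.25 -108.3;  python3 - <<'E'
from h import *
im,d,i=snap('wrist','w13'); P=pts(d,i); im,d,i=snap('scene','s13'); snap('top','t13')
cv2.imwrite('pics/s13z.png',cv2.resize(im[115:275,215:380],None,fx=3.6,fy=3.6,interpolation=cv2.INTER_CUBIC)[:,:,::-1])
E
```

```text
clock: 19.12
eef_pos: [0.4524, -0.2297, 0.2509]
tool_rot: [-0.586, 0.81, -0.009, 0.013]
ft_force: [-0.3, -0.3, -1.5]
grip_width: 0.0168
at [ 0.4524 -0.2297  0.2509] yaw -108.3 q1,q6 [-0.48  2.98] F [-0.3 -0.3 -1.5] w 0.0168 t 19.12
SHIFT cm [-0.06  0.1   0.09] dist 0.1 roll 0.0
```

View pics/w13.png

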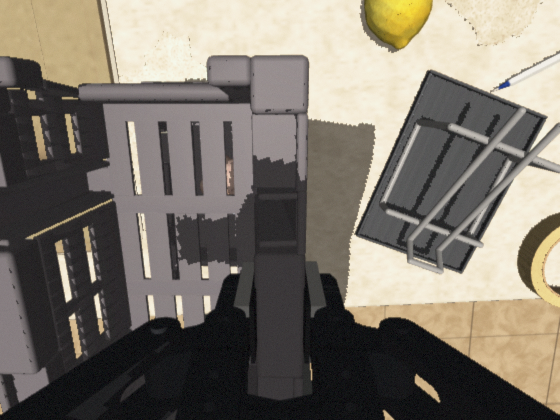

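View pics/s13z.png

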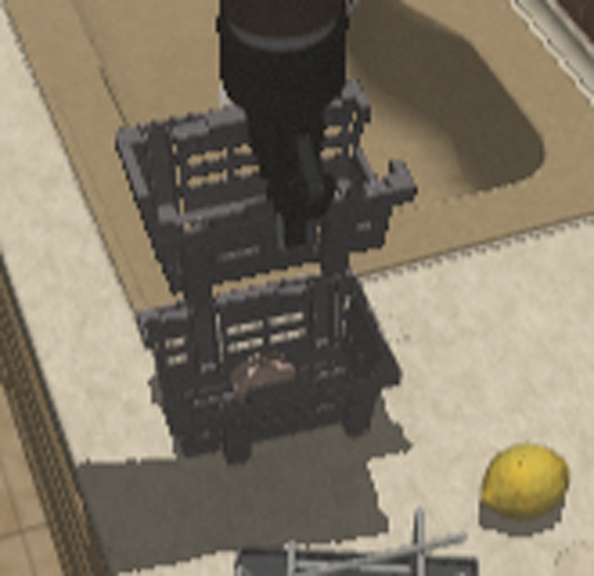

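```bash
python3 - <<'E'
from meas import *
from scipy.spatial.transform import Rotation as Ro
o=get_obs(); print(Ro.from_quat(o['tool_rot']).as_matrix().round(4).tolist(), o['eef_pos'])
im,d,i=load('w13'); P=pts(d,i)
a=np.median(P[64:100,262:298].reshape(-1,3),0); b=np.median(P[280:335,262:298].reshape(-1,3),0)
r1=np.median(P[64:80,5:35].reshape(-1,3),0); r2=np.median(P[250:330,2:18].reshape(-1,3),0)
print('post',a,'band',b,'R post',r1,'R band',r2)
print('pitch(back up +)',np.degrees(np.arctan2(b[2]-a[2],np.hypot(*(a-b)[:2]))),'roll',np.degrees(np.arctan2(b[2]-r2[2],np.hypot(*(b-r2)[:2]))),np.degrees(np.arctan2(a[2]-r1[2],np.hypot(*(a-r1)[:2]))))
z=(a[2]+b[2])/2
yaw=np.radians(161.7); X=np.array([np.cos(yaw),np.sin(yaw)]);Y=np.array([-X[1],X[0]])
for n,u,v in [('tip -89',280,56),('band start -26',280,251),('outer 59.6',308,95),('inner 41.8 band',255,260),('outer band 59.6',304,260),('tipR',20,59)]:
    w=ray(u,v,i,z); r=w[:2]-np.array([.4695,-.1813]); print(n,w.round(4),'in target frame',(r@X*1000).round(1),(r@Y*1000).round(1))
E
python3 - <<'E'
import sys; sys.path.insert(0,'.')
from meas import *
im,d,i=load('t13'); cv2.imwrite('pics/t13z.png',cv2.resize(im[140:290,200:420],None,fx=3.4,fy=3.4,interpolation=cv2.INTER_CUBIC)[:,:,::-1])
E
```

```text
[[-0.3137, -0.949, 0.0305], [-0.9495, 0.3139, 0.0007], [-0.0103, -0.0288, -0.9995]] [ 0.45242137 -0.22995004  0.25086843]
post [ 0.527213   -0.25472842  0.2655394 ] band [ 0.45572443 -0.23117846  0.26443721] R post [ 0.55535531 -0.17961513  0.26081855] R band [ 0.49103072 -0.14210573  0.2630746 ]
pitch(back up +) -0.8389549228632865 roll 0.814766268207487 3.368225831372708
tip -89 [ 0.5339 -0.2571  0.265 ] in target frame -84.9 51.7
band start -26 [ 0.4759 -0.238   0.265 ] in target frame -23.9 51.9
outer 59.6 [ 0.5209 -0.2617  0.265 ] in target frame -74.1 60.1
inner 41.8 band [ 0.4754 -0.229   0.265 ] in target frame -20.6 43.4
outer band 59.6 [ 0.4703 -0.2447  0.265 ] in target frame -20.7 60.0
tipR [ 0.5571 -0.1842  0.265 ] in target frame -84.1 -24.8
```

View pics/t13z.png

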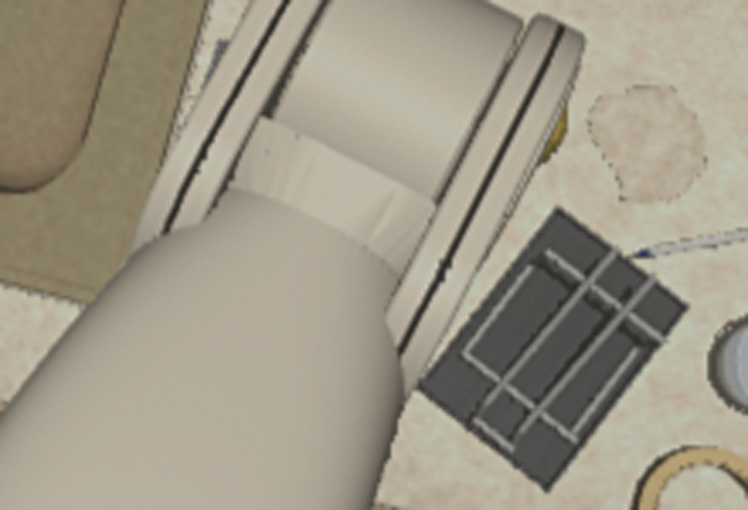

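```bash
python3 go.py 0.4553 -0.2299 0.153 -108.3
```

```text
at [ 0.4524 -0.23    0.2509] yaw -108.3 q1,q6 [-0.48  2.98] F [ 0.2  0.4 -1.2] w 0.0161 t 19.27
SHIFT cm [0.01 0.01 9.79] dist 9.8 roll 0.0
```

```bash
python3 -m inch '[[[1,0,0,3,0],[1,0,0,6,0],[1,0,0,8,0],[1,0,0,9.2,0],[1,0,0,9.8,0]]]'; python3 -m inch '[[[1,0,0,0,0],[1,0,0,0,0],[1,0,0,0,0],[1,0,0,0,0],[1,0,0,0,0]]]';python3 go.py 0.4553 -0.2299 0.153 -108.3;python3 - <<'E'
from meas import *
im,d,i=snap('wrist','w14'); P=pts(d,i); im2,_,_=snap('scene','s14')
cv2.imwrite('pics/s14z.png',cv2.resize(im2[135:275,215:380],None,fx=3.6,fy=3.6,interpolation=cv2.INTER_CUBIC)[:,:,::-1])
a=np.median(P[64:100,262:298].reshape(-1,3),0); b=np.median(P[280:335,262:298].reshape(-1,3),0)
z=(a[2]+b[2])/2; print('rim z',a[2],b[2])
yaw=np.radians(161.7); X=np.array([np.cos(yaw),np.sin(yaw)]);Y=np.array([-X[1],X[0]])
for n,u,v in [('tip -89',280,56),('band start -26',280,251),('outer 59.6',308,95),('inner 41.8 band',255,260),('outer band 59.6',304,260),('tipR',20,59)]:
    w=ray(u,v,i,z); r=w[:2]-np.array([.4695,-.1813]); print(n,w.round(4),'in target frame',(r@X*1000).round(1),(r@Y*1000).round(1))
E
```

```text
clock: 19.9
eef_pos: [0.4554, -0.2298, 0.1525]
tool_rot: [-0.586, 0.81, -0.009, 0.012]
ft_force: [1.2, -0.2, -0.8]
grip_width: 0.017
clock: 20.52
eef_pos: [0.4555, -0.2299, 0.1527]
tool_rot: [-0.586, 0.81, -0.009, 0.013]
ft_force: [-0.0, 0.1, -2.4]
grip_width: 0.0167
at [ 0.4555 -0.2299  0.1527] yaw -108.3 q1,q6 [-0.48  2.99] F [-0.   0.1 -2.4] w 0.0167 t 20.52
SHIFT cm [ 0.01  0.02 -0.03] dist 0.0 roll 0.0
rim z 0.16738437945592838 0.1662560554297572
tip -89 [ 0.537  -0.2573  0.1668] in target frame -87.9 51.0
band start -26 [ 0.479  -0.2382  0.1668] in target frame -26.9 51.1
outer 59.6 [ 0.524  -0.2619  0.1668] in target frame -77.0 59.4
inner 41.8 band [ 0.4785 -0.2291  0.1668] in target frame -23.6 42.6
outer band 59.6 [ 0.4734 -0.2449  0.1668] in target frame -23.7 59.2
tipR [ 0.5602 -0.1844  0.1668] in target frame -87.1 -25.6
```

View pics/s14z.png

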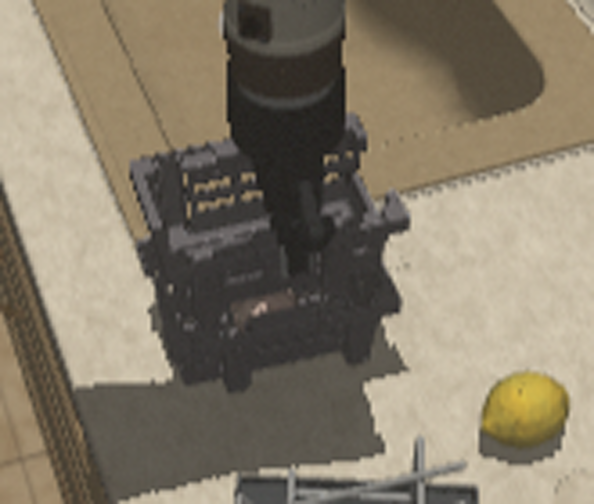

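View pics/w14.png

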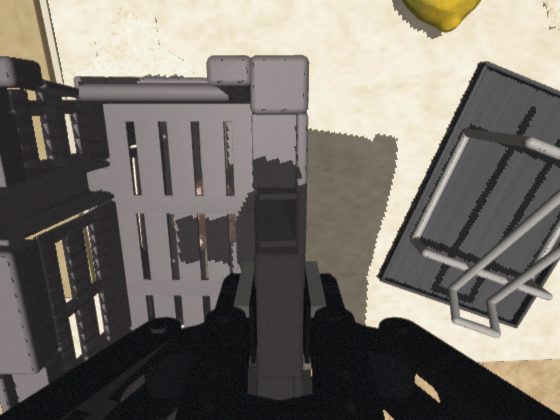

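```bash
python3 -m inch '[[[1,0,0,0.3,0],[1,0,0,0.6,0],[1,0,0,0.8,0],[1,0,0,1.0,0],[1,0,0,1.1,0]]]'; python3 -m inch '[[[1,0,0,0.1,0],[1,0,0,0.2,0],[1,0,0,0.3,0],[1,0,0,0.4,0],[1,0,0,0.4,0]]]';python3 go.py 0.4553 -0.2299 0.137 -108.3
```

```text
clock: 21.25
eef_pos: [0.4557, -0.2298, 0.1414]
tool_rot: [-0.586, 0.81, -0.008, 0.012]
ft_force: [-0.3, -0.0, -1.0]
grip_width: 0.0166
clock: 21.88
eef_pos: [0.4563, -0.2302, 0.1385]
tool_rot: [-0.586, 0.81, -0.009, 0.013]
ft_force: [-1.1, -1.1, 6.7]
grip_width: 0.0168
at [ 0.4563 -0.2302  0.1385] yaw -108.3 q1,q6 [-0.48  2.99] F [-1.1 -1.1  6.7] w 0.0168 t 21.88
SHIFT cm [0.01 0.11 0.14] dist 0.2 roll 0.0
```

```bash
python3 -m inch '[[[1,0,0,0.1,0],[1,0,0,0.2,0],[1,0,0,0.2,0],[1,0,0,0.3,0],[1,0,0,0.3,0]]]';python3 go.py 0.4553 -0.2299 0.137 -108.3;python3 - <<'E'
from meas import *
im,d,i=snap('wrist','w15'); P=pts(d,i); im2,_,_=snap('scene','s15')
cv2.imwrite('pics/s15z.png',cv2.resize(im2[135:275,215:380],None,fx=3.6,fy=3.6,interpolation=cv2.INTER_CUBIC)[:,:,::-1])
a=np.median(P[64:100,262:298].reshape(-1,3),0); b=np.median(P[280:335,262:298].reshape(-1,3),0)
r1=np.median(P[64:80,5:35].reshape(-1,3),0); r2=np.median(P[250:330,2:18].reshape(-1,3),0)
print('rim z',a[2],b[2],r1[2],r2[2])
E
```

```text
clock: 22.5
eef_pos: [0.4566, -0.2305, 0.1382]
tool_rot: [-0.586, 0.81, -0.01, 0.013]
ft_force: [-6.1, 0.3, 16.3]
grip_width: 0.0168
at [ 0.4566 -0.2305  0.1382] yaw -108.3 q1,q6 [-0.48  2.99] F [-6.1  0.3 16.3] w 0.0168 t 22.5
SHIFT cm [-0.01  0.14  0.11] dist 0.2 roll 0.0
rim z 0.15173471565642183 0.15170295716190407 0.14846143556247005 0.15136860449989747
```

View pics/s15z.png

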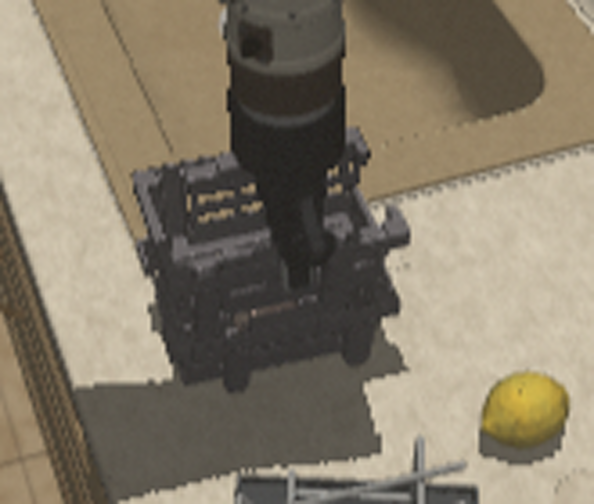

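Rim heights are 0.1517, 0.1517 and 0.1514 m against 0.151 expected, so the bin looks level and seated. Releasing.

```bash
python3 -m inch '[[[1,0,0,-0.1,0],[1.6,0,0,-0.1,0],[2.2,0,0,-0.1,0],[3,0,0,-0.1,0],[4,0,0,-0.1,0]]]'; python3 go.py 0.4566 -0.2305 0.3 -108.3; python3 -m inch '[[[4,0,0,-0.5,0],[4,0,0,-2,0],[4,0,0,-5,0],[4,0,0,-9,0],[4,0,0,-13,0]]]';python3 go.py 0.3 -0.40 0.33 -108.3
```

```text
clock: 23.22
eef_pos: [0.4565, -0.2304, 0.1389]
tool_rot: [-0.586, 0.81, -0.01, 0.013]
ft_force: [0.8, 0.0, 0.4]
grip_width: 0.0397
at [ 0.4565 -0.2304  0.1389] yaw -108.3 q1,q6 [-0.48  2.99] F [0.8 0.  0.4] w 0.0397 t 23.23
SHIFT cm [ -0.15  -0.53 -16.1 ] dist 16.1 roll 0.0
clock: 23.85
eef_pos: [0.4521, -0.2304, 0.2713]
tool_rot: [-0.586, 0.81, -0.011, 0.014]
ft_force: [1.1, -0.8, 0.2]
grip_width: 0.0399
at [ 0.4521 -0.2304  0.2713] yaw -108.3 q1,q6 [-0.48  2.98] F [ 1.1 -0.8  0.2] w 0.0399 t 23.85
SHIFT cm [20.82  8.92 -6.38] dist 23.5 roll 0.0
```

Moving aside for a clear look.

```bash
python3 -m inch '[[[4,4,2,-3,0],[4,8,4,-5,0],[4,12.5,5.5,-6,0],[4,17,7.5,-6,0],[4,20.8,8.9,-6,0]]]'; python3 -m inch '[[[4,0,0,0,0],[4,0,0,0,0],[4,0,0,0,0],[4,0,0,0,0],[4,0,0,0,0]]]'; python3 - <<'E'
from meas import *
for n in('top','scene'):
    im,d,i=snap(n,n[0]+'16'); P=pts(d,i)
    c=im[150:300,190:460] if n=='top' else im[135:335,165:390]
    cv2.imwrite(f'pics/{n[0]}16z.png',cv2.resize(c,None,fx=2.9,fy=2.9,interpolation=cv2.INTER_CUBIC)[:,:,::-1])
    # rim heights in bin frame
    yaw=np.radians(161.7); X=np.array([np.cos(yaw),np.sin(yaw)]);Y=np.array([-X[1],X[0]])
    q=P[...,:2]-np.array([.4695,-.1813]); a=q@X*1000; b=q@Y*1000; z=P[...,2]
    for nm,m in [('L band',(abs(a)<20)&(abs(b-50)<6)),('R band',(abs(a)<20)&(abs(b+50)<6)),('back',(abs(a-84)<3)&(abs(b)<40)),('frontL',(abs(a+82)<5)&(abs(b-50)<6)),('frontR',(abs(a+82)<5)&(abs(b+50)<6))]:
        zz=z[m&(z>.1)&(z<.2)]; print(n,nm,len(zz),np.median(zz).round(4) if len(zz) else None)
    print('lemon',np.median(P[170:180,352:360].reshape(-1,3),0) if n=='top' else '')
E
```

```text
clock: 24.48
eef_pos: [0.2991, -0.4011, 0.328]
tool_rot: [-0.585, 0.811, -0.012, 0.014]
ft_force: [0.5, 0.6, -0.7]
grip_width: 0.0398
clock: 25.1
eef_pos: [0.2996, -0.4006, 0.328]
tool_rot: [-0.586, 0.81, -0.012, 0.014]
ft_force: [0.0, -0.1, 0.4]
grip_width: 0.0403
top L band 97 0.1512
top R band 94 0.1511
top back 84 0.1506
top frontL 24 0.1512
top frontR 22 0.1512
lemon [ 0.56589511 -0.36680597  0.05425339]
scene L band 36 0.1509
scene R band 0 None
scene back 56 0.1506
scene frontL 13 0.1512
scene frontR 10 0.1515
lemon
```

View pics/t16z.png

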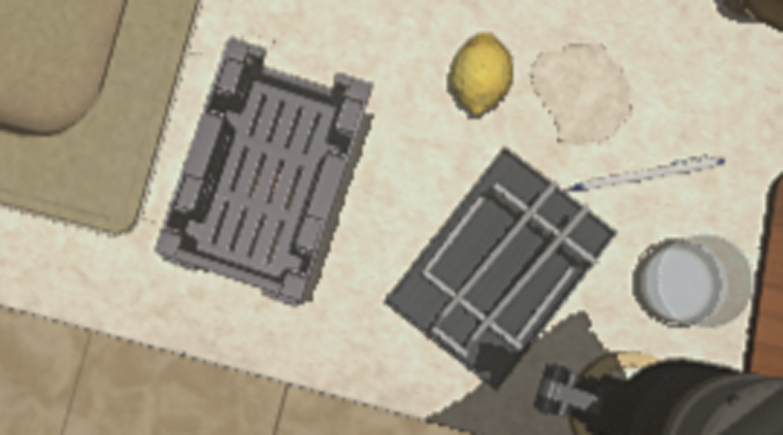

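View pics/s16z.png

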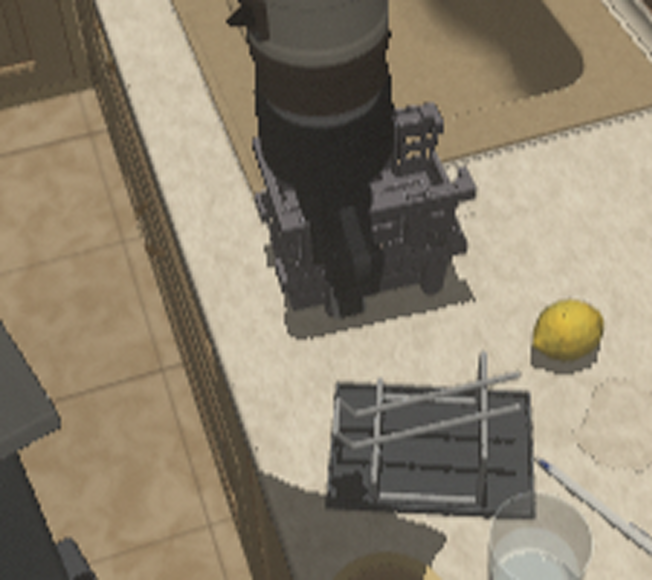

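The top picture shows bin_top squarely stacked, with its low front at the far end (about (300,80)). All rim heights read 0.1506–0.1515 m, which matches fully seated (0.151; nested would be about 0.123). The lemon and tumbler haven't moved, and the gripper is clear. Handing in.

```bash
python3 -c "
from h import *
print(ticket.job_done())"
```

```text
the job is handed in; nothing more can be done
None
```

I put the garlic upright inside bin_low, then stacked bin_top on bin_low with its low front at the opposite end. I handed the job in at about 25 s of the 54 s allowed.

- **How bin_top got there:** I gripped it by its left rim and lifted it out along its own z axis, still tipped 28°. I levelled it by pressing its front bottom edge, and most likely a front foot at the end, onto the sink's front strip. Then I lowered it into the saddles and released it once it was seated.
- **Seating:** with the gripper clear, the rim read 0.1506–0.1515 m at every spot the cameras could see. Fully seated is 0.151 m, and nested would be about 0.123 m.
- **Garlic:** I last saw it upright in bin_low while bin_top was being carried over. It was not checked again after stacking, because bin_top covers it.
- **Bystanders:** the lemon and tumbler look unmoved in the last pictures. I compared them by eye only.
- **Forces:** the highest reading was about 54 N at the wrist, while levelling bin_top on the strip. The garlic read about 20 N when set down. bin_top read about 17 N when seated.
- **Disagreements:**
    - Levelling stopped about 3° short at first and needed a second, harder push.
    - After that push the tool stayed tilted about 1.8°, which I allowed for in the later moves.
    - With the gripper still on bin_top, one spot on its right front read 3 mm low. That was gone after release.

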